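Set the drip tray and hang the goblets in the bar rack

TASK

First slide the black drip tray in under the glass rack, square and flush into the corner of its back and left fences. Then hang every goblet from the mat in the rack by its foot, threading the stem in from the open front between a pair of rails so that the foot rests on both rails wholly behind the front lips: green goblets in the left channel as seen from the robot (green tag), amber ones in the right channel (amber tag). Do not tip any goblet over, leave the saucers, sugar jar and tin where they are, and finish with the tray still flush in its corner.

Things in the scene. Friction and masses are not known exactly. Their poses are not given: they have to be found in the camera images.
- rack: fixed metal glass rack, open front at -x. Origin on the counter at the back fence's face, midway between its 2 channels; x points to the rear, y left, z up. Back fence: face at x=0, 32 mm high. Left fence: face y=+120, x -190 to 0 mm, 32 mm high. Rails: x -150 to 0 mm, tops z=190, 10 mm thick; lips 6 mm high at x -150 to -145; rear beam face x=0, z 180-210 mm. Nothing stands above the rails.
- green_channel (a point): mouth of the left channel (green tag at the rear): point on its centre line (rack y=+55 mm), level with the rail tops, at the rail tips (rack x=-150 mm). Two rails, each 12 mm wide, lie 12 to 24 mm either side of the centre line: slot 24 mm wide. Axes as the rack's. Holds two goblets, one behind the other, axes about 36 and 106 mm in front of the beam.
- amber_channel (a point): mouth of the right channel (amber tag at the rear), rack y=-55 mm; the same in every other way as the green channel
- corner (a point): the fence corner on the counter (rack x=0, y=+120 mm) into which the tray's rear left corner goes; axes as the rack's
- tray: loose black drip tray, 205 (x) by 240 mm (y), rim 20 mm high, 0.45 kg; origin at centre of underside of that rectangle. A pull tab 20 (x) by 30 (y) by 36 mm high stands outside its front wall, centred at x=-112.5, y=0 mm. Home: origin at rack x=-102.5, y=0 mm, same yaw, touching back and left fences; its front 55 mm and the tab then stick out from under the rails.
- mat: fixed black rubber drying mat 270 x 280 mm, 4 mm thick; origin at centre of underside; the goblets stand on it at the start
- green_a: goblet of green glass, upside down (rim down, foot up), 146 mm high, 0.16 kg. Origin: centre of the rim plane, at the bottom; z up along the stem. Bowl 62 mm wide from z=0 to 78 mm, stem 12 mm wide up to z=136, round foot disc 58 mm wide from z=136 to 146 mm (grip it by its rim from above). Absent in some starts.
- green_b: goblet of green glass, upside down (rim down, foot up), 146 mm high, 0.16 kg. Origin: centre of the rim plane, at the bottom; z up along the stem. Bowl 62 mm wide from z=0 to 78 mm, stem 12 mm wide up to z=136, round foot disc 58 mm wide from z=136 to 146 mm (grip it by its rim from above). Absent in some starts.
- amber_a: goblet of amber glass, upside down (rim down, foot up), 146 mm high, 0.16 kg. Origin: centre of the rim plane, at the bottom; z up along the stem. Bowl 62 mm wide from z=0 to 78 mm, stem 12 mm wide up to z=136, round foot disc 58 mm wide from z=136 to 146 mm (grip it by its rim from above). Absent in some starts.
- amber_b: goblet of amber glass, upside down (rim down, foot up), 146 mm high, 0.16 kg. Origin: centre of the rim plane, at the bottom; z up along the stem. Bowl 62 mm wide from z=0 to 78 mm, stem 12 mm wide up to z=136, round foot disc 58 mm wide from z=136 to 146 mm (grip it by its rim from above). Absent in some starts.
- saucers: stack of white saucers, 124 mm wide, 47 mm high, origin at centre of underside; a bystander
- sugar_jar: glass sugar jar with steel cap, 72 mm wide, 120 mm high, origin at centre of underside; a bystander
- tin: red tin, 80 x 60 x 150 mm high, origin at centre of underside; a bystander
Mind the look-alikes: they are no part of the job. Leave any blue or purple look-alike of the green_a alone.

How it is judged:
By the outcome, as a careful person would: the job done as asked, in the order asked, and still so for the second after the job is handed in, with the robot touching nothing.
Of green_a, green_b, amber_a, amber_b only 3 to 4 are there at a start; the rules pass over those that are not, and their reading is None.
At some moment in a run one of tray may be knocked a few centimetres aside while the robot is not near it.
It also fails if it takes over 210 s, if anything falls off the work surface, if the arm or the gripper's body presses on something with over 40 N, if the wrist force passes 120 N, or if a joint passes its speed limit or range.

ROBOT

A 6-joint arm with a two-finger parallel gripper is mounted at the origin on the work surface. World frame = base frame: x ahead of the robot, y to its left, z up, the work surface at z = 0. Lengths are in m, angles in rad, forces in N, time in s.
With the tool pointing down it reaches from about 0.3 to 0.875 m from the base axis. Payload 4.2 kg.
Tool frame: the origin (TCP) lies midway between the tips of the shut fingers; the grasp point (between the pads) lies 19 mm behind it; z points along the fingers, y is the direction in which the jaws open and shut (so a half turn about z gives the same grasp; the last joint's range is limited). The gripper opens to 85 mm and grips with 20 to 120 N. Pads are 22 mm wide; open, the fingers measure 114 mm over their backs; the gripper's body (76 mm by 85 mm) begins 54 mm behind the grasp point. The pads swing forward as they close: fully open they stand 13 mm farther back than shut.
Start: joints at [-1.343, 0.32, 1.565, -0, 1.257, -0.02], TCP at [0.141, -0.557, 0.231] pointing down, gripper open.
Joint ranges: [-3.11, 3.11], [-0.84, 2.01], [0.21, 2.61], [-1.34, 4.49], [0.05, 2.63], [-2.56, 2.56]. Speed limits (rad/s): [2.57, 2.57, 3.14, 3.14, 3.14, 3.14].

INTERFACE

Orientations are given as a 3x3 rotation matrix whose columns are the frame's x, y, z axes.
In Python, from workcell import get_state, snapshot, camera_params, sign_off gives the robot as it stands. The module is installed in compiled form; this text tells all that it offers.
- The arm moves only by the tool servo_tool, never from a script. Its argument "rows" is text: rows parted by semicolons, each of 7 numbers parted by spaces: the turn, a rotation vector about the tool's x, y, z in degrees, then the shift along the tool's x, y, z in mm, then the finger opening in mm, from 0 to 85.4. A call has 1 to 8 rows; each row is the pose to reach, as a shift and turn from the pose measured when the call began, along the tool's axes at that moment; what a row does not reach only later rows make up. A row lasts 1/10 s, in which the tool goes at most 50 mm and 8.59 degrees, less where a joint would pass 70% of its speed; a pose out of reach is approached as far as the arm can. A call with a gripper value outside its range is refused whole. The fingers move at their own pace and stop on an object; the grip force is fixed at half the most. Time passes only in rows, so rows that repeat a pose let the fingers close. It gives the time, the measured TCP pose, the force and the opening at its end, in the units of the state.
- get_state(): the state, without advancing time (a new reading comes with each control period).
- snapshot(name): name is "side" or "top"; returns (picture, depth): 384x512x3 uint8, blue, green, red; 384x512 float32, m along the optical axis (not along the pixel's ray), 0 where there is no reading.
- camera_params(name): a dict with "K" (3x3 intrinsics, pixels), "pose" (4x4, takes a point from camera to world coordinates). Camera axes: x right, y down, z forward; pixel columns grow to the right and rows downward; lengths in m; the calibration is good to about 2 mm. A picture is of the moment at which its call begins. camera_params takes no time and is no camera call.
- sign_off(): hands the job in, once; it reports no verdict.
The state is a dict: "t": time; "joint_positions": joint angles; "joint_velocities": joint speeds; "joint_torque": joint torques, N m; "position": TCP position; "tcp_rot": TCP orientation; "ft_force": force on the tool from outside, world axes, zero at the start; "wrist_torque": the same for the moment, N m; "grip_width": finger opening in m.
Only numpy, scipy, OpenCV 4.12 (cv2) and the standard library are available. Lean on these libraries where they do the work, as an engineer would, in place of code of your own. Each camera call takes 0.05 s, during which the arm holds its last target.

## Working session

There is one attempt and no reset: what is moved stays moved. The work goes in short steps, Python scripts to look and compute and a tool call to move; the robot and the scene stay as the last step left them, time stands still between calls to the robot, and variables do not carry over. Pictures are saved under pics/ and viewed, and the job is handed in when it is done.

Besides the shell and the picture viewer there is one more tool, called after "Call:" as a command line: name --argument value ..., lists and objects as JSON in quotes. servo_tool: Moves the arm, as the interface text tells. Its arguments: {"type":"object","properties":{"rows":{"type":"string"}},"required":["rows"]}

```bash
mkdir -p pics; cat > h.py <<'E'
import numpy as np,cv2
from workcell import *
def snap(n,f):
    p,d=snapshot(n); cv2.imwrite('pics/'+f+'.png',p); np.save('pics/'+f+'.npy',d); return p,d
def w(n,u,v,d):
    c=camera_params(n);K=np.array(c['K']);P=np.array(c['pose'])
    return (P@np.array([(u-K[0,2])/K[0,0]*d,(v-K[1,2])/K[1,1]*d,d,1]))[:3]
def cloud(n,d):
    c=camera_params(n);K=np.array(c['K']);P=np.array(c['pose'])
    v,u=np.mgrid[:384,:512]
    q=np.stack([(u-K[0,2])/K[0,0]*d,(v-K[1,2])/K[1,1]*d,d,np.ones_like(d)],-1)
    return (q@P.T)[...,:3]
def proj(n,p):
    c=camera_params(n);K=np.array(c['K']);P=np.linalg.inv(np.array(c['pose']))
    q=P@np.append(p,1); q=K@q[:3]; return q[:2]/q[2]
E
python3 - <<'E'
from h import *
np.set_printoptions(precision=3,suppress=True)
for n in('top','side'):
    snap(n,n+'0'); print(n,camera_params(n))
    p=cv2.imread('pics/'+n+'0.png'); cv2.imwrite('pics/'+n+'0b.png',cv2.resize(p,(800,600),interpolation=cv2.INTER_CUBIC))
print(get_state())
E
```

```text
top {'K': array([[423.751,   0.   , 259.016],
       [  0.   , 423.751, 191.427],
       [  0.   ,   0.   ,   1.   ]]), 'pose': array([[-0.019, -0.981,  0.195,  0.19 ],
       [-1.   ,  0.02 ,  0.005, -0.065],
       [-0.008, -0.195, -0.981,  1.658],
       [ 0.   ,  0.   ,  0.   ,  1.   ]])}
side {'K': array([[418.53 ,   0.   , 256.127],
       [  0.   , 418.53 , 195.922],
       [  0.   ,   0.   ,   1.   ]]), 'pose': array([[ 0.841,  0.449, -0.303,  0.917],
       [ 0.541, -0.707,  0.455, -0.631],
       [-0.01 , -0.546, -0.838,  1.23 ],
       [ 0.   ,  0.   ,  0.   ,  1.   ]])}
{'t': 0.1, 'joint_positions': array([-1.343,  0.32 ,  1.566, -0.   ,  1.257, -0.02 ]), 'joint_velocities': array([-0.001, -0.   , -0.006, -0.001, -0.001,  0.001]), 'joint_torque': array([ -0.   , -41.641, -23.47 ,  -0.   ,   0.005,   0.   ]), 'position': array([ 0.141, -0.557,  0.231]), 'tcp_rot': array([[ 0.969,  0.245, -0.   ],
       [ 0.245, -0.969,  0.002],
       [ 0.   , -0.002, -1.   ]]), 'ft_force': array([ 0.049, -0.262,  0.586]), 'wrist_torque': array([0.029, 0.045, 0.005]), 'grip_width': 0.08522580143202209}
```

View pics/top0b.png

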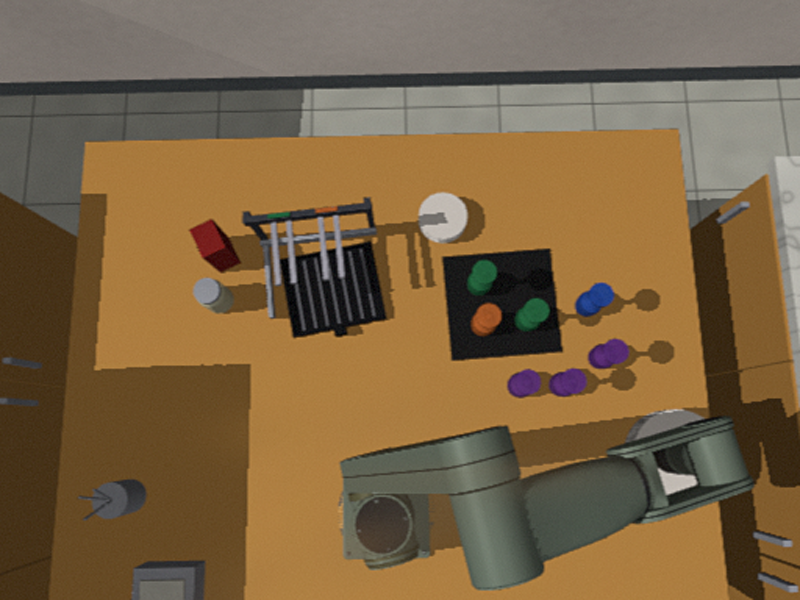

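View pics/side0b.png

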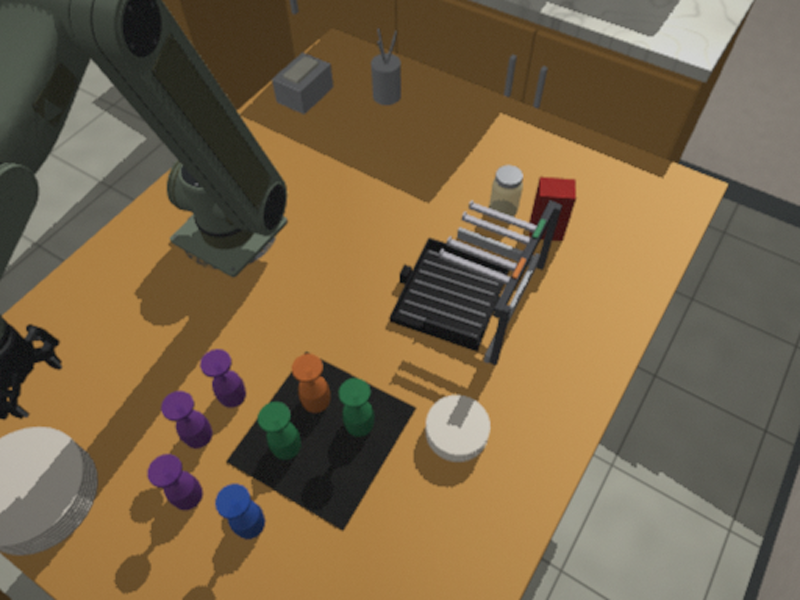

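Targets on the mat (top picture, 800x600): green feet at (484,272) and (536,310), and the amber foot at (488,316). The look-alikes are blue at (600,295) and purple at (612,350), (572,380) and (526,382), all off the mat. The tray is at about (335,290), slightly turned, with its tab at (341,331). Next I'll measure them.

```bash
python3 - <<'E'
from h import *
np.set_printoptions(precision=4,suppress=True)
for n in('top','side'):
    p=cv2.imread(f'pics/{n}0.png');d=np.load(f'pics/{n}0.npy');c=cloud(n,d)
    z=c[...,2]; hsv=cv2.cvtColor(p,cv2.COLOR_BGR2HSV)
    for nm,lo,hi in(('green',50,85),('orange',2,12)):
        m=(np.abs(z-0.15)<0.006)&(hsv[...,0]>=lo)&(hsv[...,0]<=hi)&(hsv[...,1]>120)&(d>0)
        k,l,s,ct=cv2.connectedComponentsWithStats(m.astype(np.uint8))
        for i in range(1,k):
            if s[i,4]>30:
                q=c[l==i]; (cx,cy),r=cv2.minEnclosingCircle((q[:,:2]*1000).astype(np.float32)); print(n,nm,s[i,4],ct[i],q.mean(0),'enc',cx,cy,r)
    # rails: z approx .19
    m=(np.abs(z-0.19)<0.008)&(d>0)&(c[...,1]>-0.2)&(c[...,1]<0.5)&(c[...,0]>0.3)
    k,l,s,ct=cv2.connectedComponentsWithStats(m.astype(np.uint8))
    for i in range(1,k):
        if s[i,4]>25:
            q=c[l==i]; r=cv2.minAreaRect((q[:,:2]*1000).astype(np.float32)); print(n,'rail',s[i,4],ct[i],q.mean(0),r)
    im=p[110:240,140:270] if n=='top' else p[110:240,235:365]
    cv2.imwrite(f'pics/{n}0rack.png',cv2.resize(im,(780,600)if 0 else (600,600),interpolation=cv2.INTER_CUBIC))
E
```

```text
top green 167 [310.006  173.7425] [ 0.5522 -0.2452  0.1486] enc 553.2254028320312 -245.18106079101562 29.082504272460938
top green 175 [343.5257 198.32  ] [ 0.4585 -0.3623  0.1487] enc 458.16070556640625 -362.0654602050781 28.5590877532959
top orange 166 [312.8976 201.3133] [ 0.4498 -0.2513  0.1487] enc 449.0373229980469 -251.6724395751953 28.96954917907715
top rail 328 [212.8018 154.4177] [0.6217 0.1061 0.1889] ((612.3842163085938, 86.54153442382812), (153.3294219970703, 157.9341583251953), 4.8979315757751465)
top rail 334 [180.3533 159.2605] [0.6062 0.2229 0.1885] ((597.0563354492188, 237.52145385742188), (153.4766845703125, 127.21593475341797), 5.931739807128906)
side green 280 [226.5    250.9321] [ 0.5566 -0.2462  0.1505] enc 556.4122924804688 -244.43101501464844 28.593547821044922
side green 297 [175.2862 266.5993] [ 0.4639 -0.3619  0.1504] enc 462.2041015625 -360.2123718261719 28.754810333251953
side orange 44 [360.7273 116.0227] [0.6554 0.4331 0.1507] enc 651.1708984375 410.5163269042969 47.266746520996094
side orange 265 [196.4528 235.0943] [ 0.4537 -0.2515  0.1501] enc 451.73065185546875 -249.25177001953125 29.572704315185547
side rail 203 [321.3448 137.9803] [0.598  0.2378 0.1892] ((597.2377319335938, 238.2093963623047), (146.3096923828125, 20.644737243652344), 8.411503791809082)
side rail 211 [317.1517 145.5877] [0.6017 0.2018 0.1897] ((601.562255859375, 203.3560791015625), (146.50765991210938, 18.203569412231445), 5.267123222351074)
side rail 223 [307.9103 161.8386] [0.6086 0.1281 0.1897] ((607.5386352539062, 129.68414306640625), (147.50743103027344, 17.826173782348633), 5.996488571166992)
side rail 227 [303.2159 170.0352] [0.6117 0.0925 0.1896] ((611.1727294921875, 94.35813903808594), (147.24583435058594, 18.812929153442383), 5.6378936767578125)
```

View pics/top0rack.png

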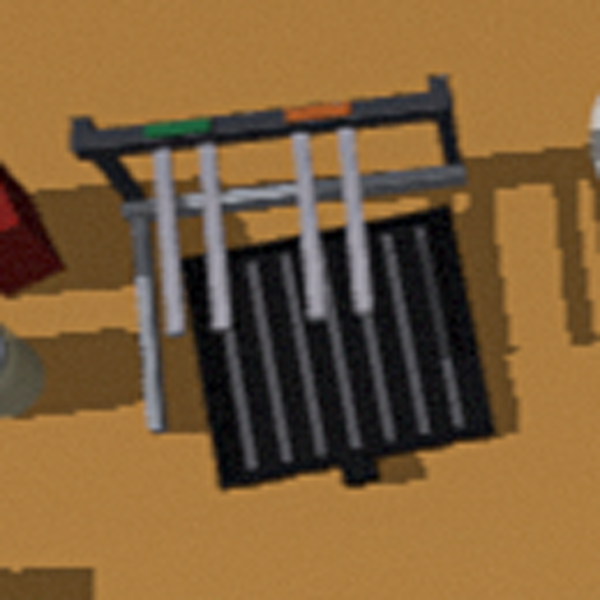

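View pics/side0rack.png

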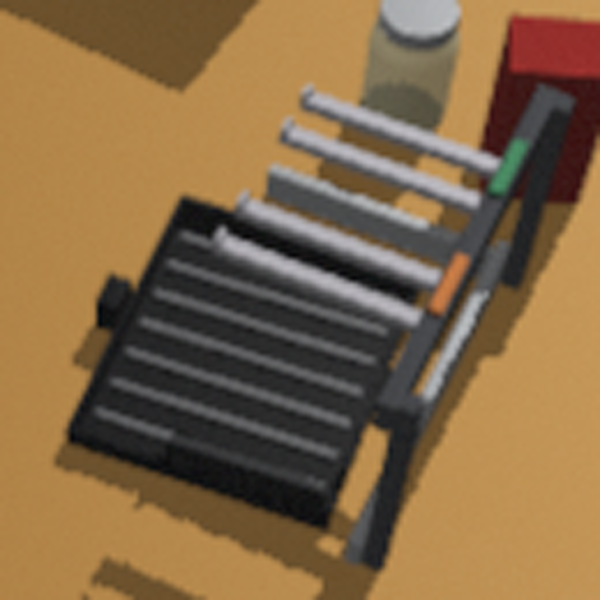

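```bash
python3 - <<'E'
from h import *
np.set_printoptions(precision=4,suppress=True)
a=np.deg2rad(5.6);R=np.array([[np.cos(a),-np.sin(a)],[np.sin(a),np.cos(a)]]);o=np.array([.679,.1737])
for n in('top','side'):
    p=cv2.imread(f'pics/{n}0.png');d=np.load(f'pics/{n}0.npy');c=cloud(n,d);z=c[...,2]
    q=(c[...,:2]-o)@R; 
    m=(d>0)&(np.abs(z-.19)<.006)&(q[...,0]>-.145)&(q[...,0]<-.01)
    for y0 in(-.073,-.037,.037,.073):
        s=m&(np.abs(q[...,1]-y0)<.014); print(n,'rail',y0,s.sum(),np.polyfit(q[s][:,0],q[s][:,1],1),q[s][:,0].min())
    # tray rim z~.02, dark
    g=p.max(-1)
    s=(d>0)&(z>.012)&(z<.03)&(g<70)&(q[...,0]<.0)&(q[...,0]>-.3)&(abs(q[...,1])<.2)
    r=cv2.minAreaRect((c[s][:,:2]*1000).astype(np.float32));print(n,'tray rim',s.sum(),r)
    s=(d>0)&(z>.031)&(z<.045)&(q[...,0]<-.2)&(q[...,0]>-.35)&(abs(q[...,1])<.1)
    print('tab',s.sum(),c[s].mean(0), c[s].min(0),c[s].max(0))
    s=(d>0)&(z>.024)&(z<.036)&(q[...,0]<.02)&(q[...,0]>-.2)&(q[...,1]>.1)&(q[...,1]<.15)
    print('lf',s.sum(),np.percentile(q[s][:,1],[0,5,50,95,100]),q[s][:,0].min())
    s=(d>0)&(z>.2)&(z<.216)&(abs(q[...,1])<.12)&(abs(q[...,0])<.05)
    print('beam',s.sum(),np.percentile(q[s][:,0],[0,5,50,95,100]),np.polyfit(q[s][:,1],q[s][:,0],1))
E
```

```text
top rail -0.073 107 [ 0.0021 -0.0751] -0.14280183389580486
top rail -0.037 102 [ 0.0048 -0.0388] -0.14177802759117364
top rail 0.037 114 [0.0006 0.0348] -0.14412539593213355
top rail 0.073 120 [-0.0003  0.0706] -0.14400675937388882
top tray rim 347 ((549.9386596679688, 179.16558837890625), (255.71783447265625, 358.788818359375), 5.577662944793701)
tab 29 [0.4385 0.1039 0.036 ] [0.43   0.0913 0.031 ] [0.4472 0.1188 0.0412]
lf 159 [0.1055 0.1165 0.1228 0.1294 0.1354] -0.19033028640006164
beam 311 [-0.0137 -0.0015  0.0051  0.0137  0.0227] [0.0019 0.0055]
side rail -0.073 185 [-0.0014 -0.0741] -0.1442359175829652
side rail -0.037 187 [-0.001  -0.0382] -0.14424290163496697
side rail 0.037 176 [-0.0033  0.0355] -0.14465079873400813
side rail 0.073 173 [0.0131 0.073 ] -0.1449747551797578
side tray rim 392 ((550.383056640625, 180.65982055664062), (234.7549285888672, 371.6208190917969), 2.299933433532715)
tab 43 [0.4427 0.1071 0.036 ] [0.4315 0.0922 0.0312] [0.4537 0.1235 0.0416]
lf 193 [0.1005 0.1135 0.1232 0.1336 0.1357] -0.18782219197404756
beam 319 [0.0008 0.0026 0.0109 0.0174 0.0181] [0.0003 0.0106]
```

```bash
cat >> h.py <<'E'
from scipy.spatial.transform import Rotation as Ro
def hit(n,u,v,z):
    c=camera_params(n);K=np.array(c['K']);P=np.array(c['pose'])
    r=P[:3,:3]@np.array([(u-K[0,2])/K[0,0],(v-K[1,2])/K[1,1],1]); t=(z-P[2,3])/r[2]; return P[:3,3]+r*t
A=np.deg2rad(5.65);RR=np.array([[np.cos(A),-np.sin(A)],[np.sin(A),np.cos(A)]]);O=np.array([.679,.1725])
def rack(x,y): return O+RR@np.array([x,y])
def torack(p): return RR.T@(np.array(p)[:2]-O)
def go(x,y,z,yawdeg):
    "print rotvec deg + shift mm in tool axes"
    s=get_state();T=np.array(s['tcp_rot']);a=np.deg2rad(yawdeg)
    G=np.array([[np.cos(a),np.sin(a),0],[np.sin(a),-np.cos(a),0],[0,0,-1]])
    rv=np.rad2deg(Ro.from_matrix(T.T@G).as_rotvec()); sh=T.T@(np.array([x,y,z])-s['position'])*1000
    print('go',np.round(rv,1),np.round(sh,1),'yaw',np.rad2deg(np.arctan2(T[1,0],T[0,0])).round(2))
E
python3 - <<'E'
from h import *
np.set_printoptions(precision=4,suppress=True)
C={}
for k,u,v in(('fl',222,488),('fr',495,437),('rr',450,207)): C[k]=hit('top',140+(u+.5)/4.615-.5,110+(v+.5)/4.615-.5,.02)
for k in C: print(k,C[k][:2],torack(C[k]))
e=(C['fl']-C['fr']);print(np.linalg.norm(e),np.rad2deg(np.arctan2(-e[0],e[1])))
e=(C['rr']-C['fr']);print(np.linalg.norm(e),np.rad2deg(np.arctan2(e[1],e[0])))
C={}
for k,u,v in(('fl',185,197),('fr',70,438),('rr',325,527)): C[k]=hit('side',235+(u+.5)/4.615-.5,110+(v+.5)/4.615-.5,.02 if k!='rr' else 0.0)
for k in C: print(k,C[k][:2],torack(C[k]))
e=(C['fl']-C['fr']);print(np.linalg.norm(e),np.rad2deg(np.arctan2(-e[0],e[1])))
go(.43,.10,.15,10)
E
```

```text
fl [0.4263 0.2231] [-0.2465  0.0753]
fr [ 0.4653 -0.0083] [-0.2305 -0.1589]
rr [0.6687 0.0281] [-0.0245 -0.1427]
0.23470751619061123 9.56089748498225
0.20663850228702232 10.146174898914909
fl [0.4334 0.2254] [-0.2392  0.0768]
fr [ 0.4803 -0.0145] [-0.2161 -0.1666]
rr [0.6716 0.0313] [-0.0213 -0.1398]
0.2444784531367878 11.065631684927713
go [-0.1  0.   4.2] [ 441.4 -565.9   81.5] yaw 14.2
```

Looking for the tray: its tab is the black block at (341,331), with no rival. Tray yaw is about 10.2° and the tab centre is about (0.441, 0.105). I'll move above it.

Call:
servo_tool --rows "0 0 4 441 -566 40 60;0 0 4 441 -566 40 60;0 0 4 441 -566 40 60;0 0 4 441 -566 40 60;0 0 4 441 -566 40 60;0 0 4 441 -566 40 60;0 0 4 441 -566 40 60;0 0 4 441 -566 40 60"

```text
t: 0.9
position: [0.3017, -0.1899, 0.209]
tcp_rot: [[0.984, 0.176, 0.0], [0.176, -0.984, 0.001], [0.0, -0.001, -1.0]]
ft_force: [0.2, 0.2, 0.0]
grip_width: 0.0602
```

```bash
python3 - <<'E'
from h import *
print(get_state()['position'],get_state()['t']);go(.4375,.104,.15,10.2)
E
```

```text
[ 0.30169039 -0.18985297  0.20902163] 0.9
go [-0.1 -0.  -0.1] [ 185.4 -265.3   59.5] yaw 10.14
```

Call:
servo_tool --rows "0 0 0 185 -265 55 60;0 0 0 185 -265 55 60;0 0 0 185 -265 55 60;0 0 0 185 -265 55 60;0 0 0 185 -265 55 60;0 0 0 185 -265 55 60;0 0 0 185 -265 55 60;0 0 0 185 -265 55 60"

```text
t: 1.7
position: [0.4381, 0.1066, 0.1535]
tcp_rot: [[0.984, 0.18, -0.001], [0.18, -0.984, 0.002], [-0.0, -0.002, -1.0]]
ft_force: [-1.2, -0.3, -0.3]
grip_width: 0.0602
```

```bash
python3 - <<'E'
from h import *
print(get_state()['position'],get_state()['t']);go(.4375,.104,.012,10.2)
p,d=snap('side','s1');cv2.imwrite('pics/s1c.png',cv2.resize(p[90:250,210:400],(760,600),interpolation=cv2.INTER_CUBIC))
E
```

```text
[0.43808916 0.10659147 0.15346325] 1.7
go [-0.1  0.   0.2] [ -1.    2.7 141.5] yaw 10.4
```

View pics/s1c.png

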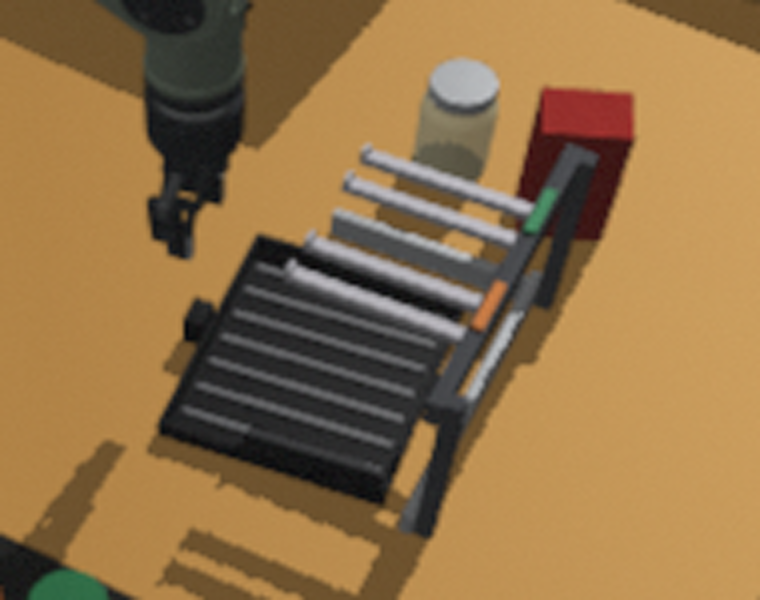

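The gripper at (180,230) is above the tab at (200,320), in line with it. I'll descend and grip.

Call:
servo_tool --rows "0 0 0 -1 3 40 60;0 0 0 -1 3 80 60;0 0 0 -1 3 110 60;0 0 0 -1 3 130 60;0 0 0 -1 3 141 60;0 0 0 -1 3 141 60;0 0 0 -1 3 141 60;0 0 0 -1 3 141 60"

```text
t: 2.55
position: [0.4372, 0.1019, 0.0138]
tcp_rot: [[0.984, 0.179, 0.001], [0.179, -0.984, 0.001], [0.001, -0.001, -1.0]]
ft_force: [-0.1, 0.5, -0.2]
grip_width: 0.0601
```

Call:
servo_tool --rows "0 0 0 0 0 0 25;0 0 0 0 0 0 25;0 0 0 0 0 0 25;0 0 0 0 0 0 25;0 0 0 0 0 0 25"

```text
t: 3.05
position: [0.4379, 0.1022, 0.0149]
tcp_rot: [[0.984, 0.181, 0.003], [0.181, -0.984, 0.002], [0.003, -0.001, -1.0]]
ft_force: [-1.6, 1.8, 7.8]
grip_width: 0.0288
```

```bash
python3 - <<'E'
from h import *
s=get_state();print(s['position'],torack(s['position']),s['ft_force'],s['grip_width'],s['wrist_torque']);g=rack(-.215-.004-.004,-.004);go(*g,.012,5.65)
p,d=snap('top','t2');cv2.imwrite('pics/t2c.png',cv2.resize(p[110:250,130:310],(760,590),interpolation=cv2.INTER_CUBIC))
E
```

```text
[0.43787609 0.10221886 0.01493285] [-0.24687178 -0.04620072] [-1.61855026  1.81330199  7.77416871] 0.028792076688472085 [0.31443522 0.24521583 0.36622772]
go [-0.1 -0.2  4.8] [ 27.3 -40.1   3.1] yaw 10.41
```

View pics/t2c.png

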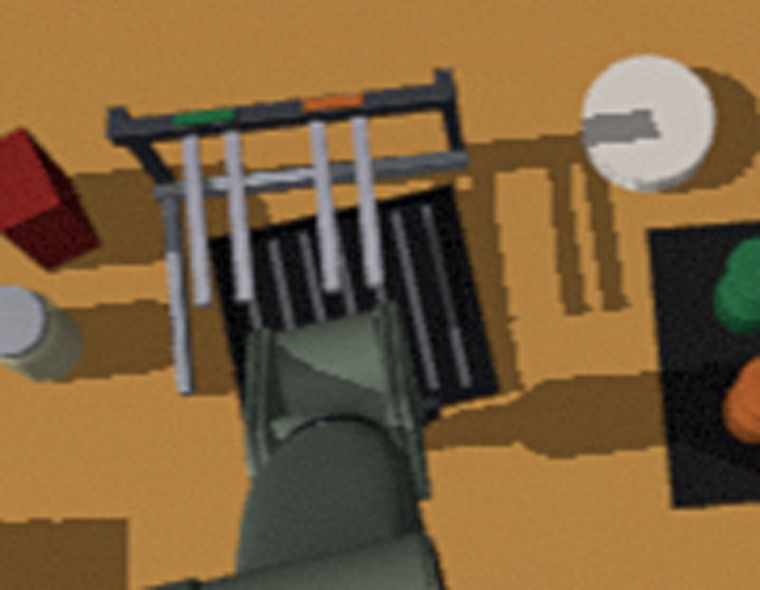

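Gripped on the tab. I'll slide it to just short of home while straightening it.

Call:
servo_tool --rows "0 0 1 3 -5 0 25;0 0 2 7 -10 0 25;0 0 3 10 -16 0 25;0 0 4 14 -22 0 25;0 0 4.8 18 -28 0 25;0 0 4.8 22 -34 0 25;0 0 4.8 24 -38 0 25;0 0 4.8 24 -38 0 25"

```text
t: 3.9
position: [0.4556, 0.145, 0.015]
tcp_rot: [[0.995, 0.099, 0.005], [0.099, -0.995, 0.003], [0.005, -0.002, -1.0]]
ft_force: [0.3, 1.5, -1.7]
grip_width: 0.0286
```

```bash
python3 - <<'E'
from h import *
s=get_state();print(s['position'],torack(s['position']),s['ft_force'],s['grip_width'],s['wrist_torque']);g=rack(-.215-.004,0);go(*g,.014,5.65)
p,d=snap('side','s3');cv2.imwrite('pics/s3c.png',cv2.resize(p[90:250,210:400],(760,600),interpolation=cv2.INTER_CUBIC))
E
```

```text
[0.45564933 0.14495071 0.01501287] [-0.22497786 -0.00542627] [ 0.32294228  1.51299716 -1.72086098] 0.02862182471836115 [ 0.00828865 -0.09220124 -0.03268293]
go [-0.1 -0.3  0. ] [ 6.  -5.4  1.1] yaw 5.66
```

View pics/s3c.png

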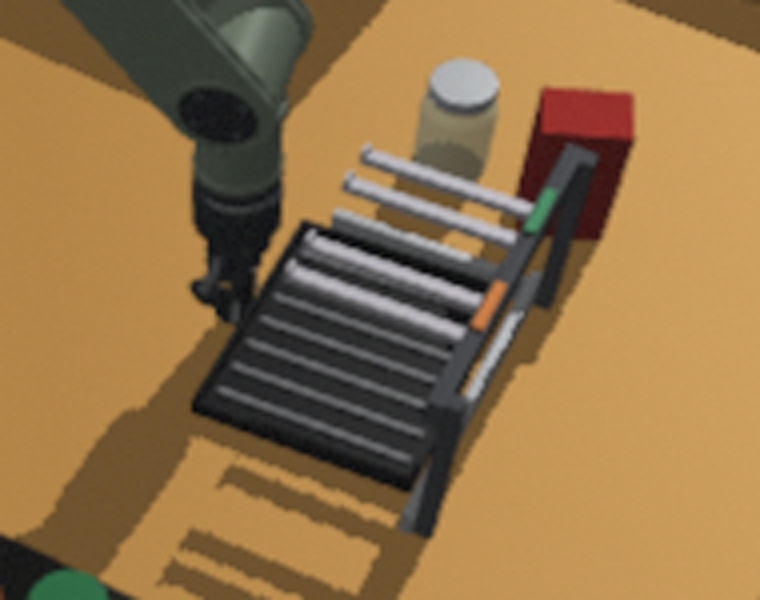

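Tray is in line and still short of both fences. I'll push towards the left fence in small steps, watching the force.

Call:
servo_tool --rows "0 0 0 0 -2 0 25;0 0 0 0 -4 0 25;0 0 0 0 -6 0 25;0 0 0 0 -6 0 25"

```text
t: 4.35
position: [0.4543, 0.1503, 0.015]
tcp_rot: [[0.995, 0.098, 0.003], [0.098, -0.995, 0.002], [0.003, -0.002, -1.0]]
ft_force: [-1.2, -4.4, 0.7]
grip_width: 0.0287
```

```bash
cat > st.py <<'E'
from h import *
np.set_printoptions(precision=4,suppress=True)
s=get_state();F=np.array(s['ft_force']);print(s['t'],s['position'],'rack',torack(s['position']),'Frack',RR.T@F[:2],F[2],s['grip_width'],s['wrist_torque']);go(*s['position'],5.65)
E
python3 st.py
```

```text
4.35 [0.4543 0.1503 0.015 ] rack [-0.2258  0.    ] Frack [-1.6595 -4.2456] 0.6901441539962633 0.028679484982177816 [-0.7744  0.2247 -0.4922]
go [-0.1 -0.2 -0. ] [0. 0. 0.] yaw 5.64
```

Call:
servo_tool --rows "0 0 0 0 -1 0 25;0 0 0 0 -2 0 25;0 0 0 0 -2 0 25"

```text
t: 4.65
position: [0.4537, 0.1517, 0.015]
tcp_rot: [[0.995, 0.096, 0.002], [0.096, -0.995, 0.001], [0.002, -0.001, -1.0]]
ft_force: [-0.5, -6.2, 1.9]
grip_width: 0.0286
```

```bash
python3 st.py
```

```text
4.65 [0.4537 0.1517 0.015 ] rack [-0.2263  0.0015] Frack [-1.0922 -6.0886] 1.8603346069006053 0.02855899864368052 [-1.1078  0.1482 -0.9218]
go [-0.1 -0.1 -0.1] [0. 0. 0.] yaw 5.53
```

Call:
servo_tool --rows "0 0 0 1.5 0 0 25;0 0 0 3 0 0 25;0 0 0 4.5 0 0 25;0 0 0 6 0 0 25;0 0 0 6 0 0 25"

```text
t: 5.15
position: [0.4566, 0.1515, 0.015]
tcp_rot: [[0.995, 0.095, -0.004], [0.095, -0.995, -0.0], [-0.004, -0.0, -1.0]]
ft_force: [-8.3, -4.8, 8.1]
grip_width: 0.0287
```

```bash
python3 st.py
```

```text
5.15 [0.4566 0.1515 0.015 ] rack [-0.2234  0.001 ] Frack [-8.7713 -3.9983] 8.050095912748043 0.028711524562854585 [-0.6859  1.1469 -0.6238]
go [-0.   0.2 -0.2] [0. 0. 0.] yaw 5.46
```

Call:
servo_tool --rows "0 0 0 2 -1 0 25;0 0 0 4 -2 0 25;0 0 0 6 -3 0 25;0 0 0 7 -3 0 25;0 0 0 7 -3 0 25"

```text
t: 5.65
position: [0.4568, 0.1521, 0.0149]
tcp_rot: [[0.995, 0.097, -0.018], [0.096, -0.995, -0.006], [-0.018, 0.004, -1.0]]
ft_force: [-14.0, -12.7, 17.1]
grip_width: 0.0286
```

```bash
python3 st.py; python3 - <<'E'
from h import *
p,d=snap('side','s4');cv2.imwrite('pics/s4c.png',cv2.resize(p[110:220,260:380],(655,600),interpolation=cv2.INTER_CUBIC))
p,d=snap('top','t4');cv2.imwrite('pics/t4c.png',cv2.resize(p[120:220,150:260],(660,600),interpolation=cv2.INTER_CUBIC))
E
```

```text
5.65 [0.4568 0.1521 0.0149] rack [-0.2232  0.0016] Frack [-15.1835 -11.2911] 17.140590789818088 0.028604002115651964 [-1.8046  1.8607 -0.3105]
go [ 0.2  1.  -0.1] [0. 0. 0.] yaw 5.54
```

View pics/s4c.png

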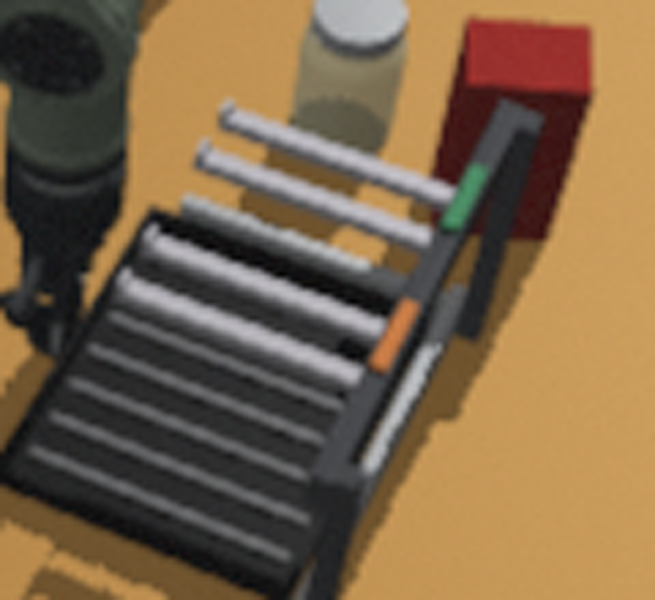

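View pics/t4c.png

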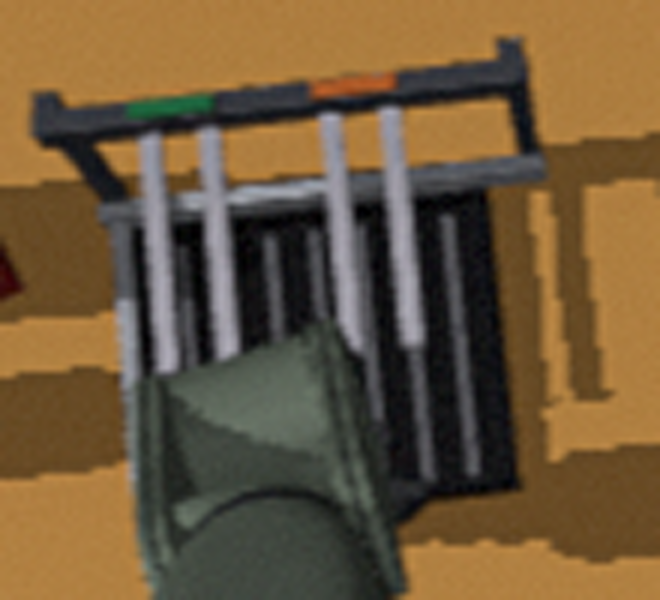

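Both fences carry force (about 15 N at the back, 11 N at the left). I'll relax, open and lift.

Call:
servo_tool --rows "0 0 0 0 0 0 25;0 0 0 0 0 0 25;0 0 0 0 0 0 45;0 0 0 0 0 0 60;0 0 0 0 0 0 60;0 0 0 0 0 0 60;0 0 0 -3 0 -40 60;0 0 0 -3 0 -80 60"

```text
t: 6.55
position: [0.4541, 0.1521, 0.0949]
tcp_rot: [[0.995, 0.097, -0.021], [0.097, -0.995, -0.007], [-0.022, 0.005, -1.0]]
ft_force: [0.2, 1.1, -0.5]
grip_width: 0.06
```

Call:
servo_tool --rows "0 0 0 -10 0 -50 85;0 0 0 -30 20 -100 85;0 0 0 -50 80 -140 85;0 0 0 -50 130 -140 85;0 0 0 -50 180 -140 85;0 0 0 -50 230 -140 85;0 0 0 -50 280 -140 85;0 0 0 -50 280 -140 85"

```text
t: 7.35
position: [0.4345, -0.1336, 0.2376]
tcp_rot: [[0.995, 0.094, -0.02], [0.094, -0.996, -0.008], [-0.021, 0.006, -1.0]]
ft_force: [-0.3, 0.4, 0.0]
grip_width: 0.0849
```

```bash
python3 st.py; python3 - <<'E'
from h import *
p,d=snap('side','s5');cv2.imwrite('pics/s5c.png',cv2.resize(p[110:220,260:380],(655,600),interpolation=cv2.INTER_CUBIC))
p,d=snap('top','t5');cv2.imwrite('pics/t5c.png',cv2.resize(p[120:220,150:260],(660,600),interpolation=cv2.INTER_CUBIC))
E
```

```text
7.35 [ 0.4345 -0.1336  0.2376] rack [-0.2734 -0.2806] Frack [-0.2882  0.3891] 0.013528135174965303 0.0848751650072594 [ 0.055 -0.039  0.048]
go [ 0.3  1.2 -0.2] [0. 0. 0.] yaw 5.4
```

View pics/s5c.png

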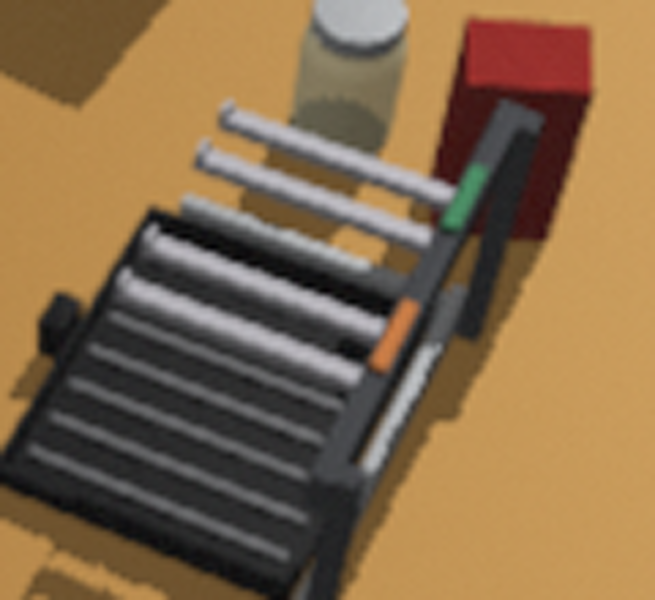

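View pics/t5c.png

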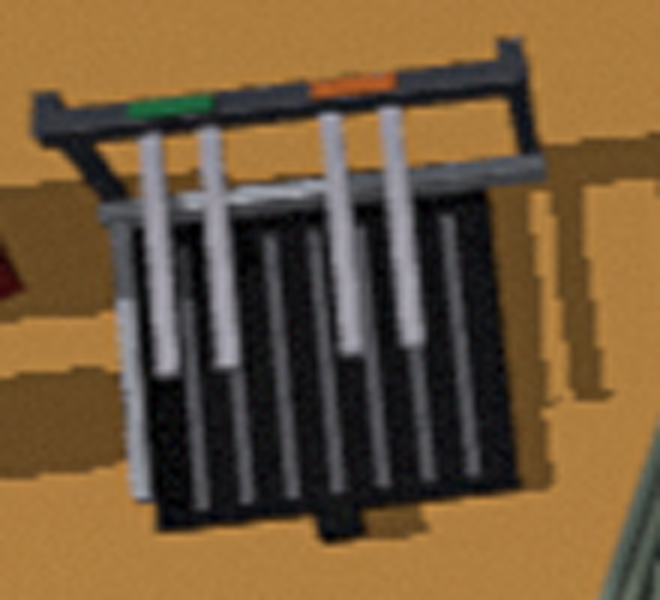

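```bash
cat > tray.py <<'E'
from h import *
import sys
np.set_printoptions(precision=4,suppress=True)
def tray(n,f):
    "dark mask -> front edge fit"
    p=cv2.imread('pics/'+f+'.png');g=p.max(-1)
    # sub-pixel: sample along the rack x at z=.02 crossing front edge
    K=cv2.cvtColor(p,cv2.COLOR_BGR2GRAY).astype(np.float32)
    L=[]
    for y in np.arange(-.11,.111,.005):
        if abs(y)<.03: continue
        xs=np.arange(-.24,-.18,.0005)
        uv=np.array([proj(n,np.append(rack(x,y),.02)) for x in xs],np.float32)
        v=cv2.remap(cv2.GaussianBlur(K,(0,0),.8),uv[None,:,0],uv[None,:,1],cv2.INTER_LINEAR)[0]
        i=np.argmin(np.gradient(v)); L.append((y,xs[i]))
    L=np.array(L); q=np.polyfit(L[:,0],L[:,1],1); r=L[:,1]-np.polyval(q,L[:,0]); k=abs(r)<.004; q=np.polyfit(L[k,0],L[k,1],1)
    print(n,'front edge slope deg',-np.rad2deg(np.arctan(q[0])),'x at y=0',q[1],k.sum())
    L=[]
    for x in np.arange(-.135,-.03,.004):   # right edge
        ys=np.arange(-.15,-.09,.0005)
        uv=np.array([proj(n,np.append(rack(x,y),.02)) for y in ys],np.float32)
        v=cv2.remap(cv2.GaussianBlur(K,(0,0),.8),uv[None,:,0],uv[None,:,1],cv2.INTER_LINEAR)[0]
        i=np.argmin(np.gradient(v)); L.append((x,ys[i]))
    L=np.array(L); q=np.polyfit(L[:,0],L[:,1],1); r=L[:,1]-np.polyval(q,L[:,0]); k=abs(r)<.004; q=np.polyfit(L[k,0],L[k,1],1)
    print(n,'right edge slope deg',np.rad2deg(np.arctan(q[0])),'y mid',np.polyval(q,-.08),k.sum())
for n,f in zip(sys.argv[1::2],sys.argv[2::2]): tray(n,f)
E
python3 tray.py top t5 side s5; python3 - <<'E'
from h import *
S=get_state();print(S['joint_positions'])
go(.553,-.245,.19,5.65);go(.452,-.2505,.19,5.65)
for n in('top','side'):
    for q in((.5545,-.245,.15),(.4515,-.251,.15)): print(n,proj(n,q))
E
```

```text
[-0.3132694   0.13409216  1.7988171  -0.0145892   1.22582847  1.17020173]
go [ 0.3  1.2 -0.4] [108.4 121.8  45.7] yaw 5.29
go [ 0.3  1.2 -0.4] [  7.4 118.   47.8] yaw 5.29
top [309.96371704 173.04706995]
top [312.8392238  200.76682348]
side [226.13844812 250.29767028]
side [195.96096666 234.60734815]Traceback (most recent call last):
  File "tray.py", line 26, in <module>
    for n,f in zip(sys.argv[1::2],sys.argv[2::2]): tray(n,f)
                                                   ~~~~^^^^^
  File "tray.py", line 13, in tray
    uv=np.array([proj(n,np.append(rack(x,y),.02)) for x in xs],np.float32)
                 ~~~~^^^^^^^^^^^^^^^^^^^^^^^^^^^^
  File "h.py", line 14, in proj
    c=camera_params(n);K=np.array(c['K']);P=np.linalg.inv(np.array(c['pose']))
ValueError: time passes only in moves, steps and waits
```

```bash
python3 - <<'E'
s=open('h.py').read()
s=s.replace("from workcell import *","from workcell import *\nimport workcell,functools\ncamera_params=functools.lru_cache(None)(workcell.camera_params)")
open('h.py','w').write(s)
E
python3 tray.py top t5 side s5
```

```text
top front edge slope deg -0.10720527488103779 x at y=0 -0.21486117626311615 31
top right edge slope deg 1.014250655976459 y mid -0.11848229613733904 24
side front edge slope deg 0.32736942029584215 x at y=0 -0.2087669992408633 29
side right edge slope deg -0.3235533130879868 y mid -0.12988731176231183 27
```

```bash
python3 - <<'E'
from h import *
np.set_printoptions(precision=4,suppress=True)
# back-fence edges: profile along rack x at z=.032, z=0.02 (top, side)
for n,f in(('top','t5'),('side','s5')):
    p=cv2.imread(f'pics/{f}.png')
    K=cv2.GaussianBlur(cv2.cvtColor(p,cv2.COLOR_BGR2GRAY).astype(np.float32),(0,0),.7)
    for y in(-.09,-.1,-.11,):
        xs=np.arange(-.03,.03,.002)
        uv=np.array([proj(n,np.append(rack(x,y),.02)) for x in xs],np.float32)
        print(n,y,cv2.remap(K,uv[None,:,0],uv[None,:,1],cv2.INTER_LINEAR)[0].astype(int))
p=cv2.imread('pics/t5.png')
cv2.imwrite('pics/t5d.png',cv2.resize(p[125:205,165:245],(800,800),interpolation=cv2.INTER_NEAREST)[0:600])
p=cv2.imread('pics/s5.png')
cv2.imwrite('pics/s5d.png',cv2.resize(p[145:225,290:370],(600,600),interpolation=cv2.INTER_NEAREST))
E
```

```text
top -0.09 [ 70  68  64  59  45  33  24  15  14  14  23  31  44  55  62  68  74  81
  84  86  88  92  98 111 122 127 132 131 131 131]
top -0.1 [ 24  24  22  21  21  19  17  14  12  15  22  31  45  57  65  73  79  85
  87  89  94  99 110 121 126 130 131 131 131 131]
top -0.11 [ 17  17  18  18  17  16  14  12  10  13  16  28  39  49  60  67  74  79
  83  86  90  97 106 115 122 128 130 131 131 131]
side -0.09 [ 60  61  59  59  60  60  57  53  51  48  47  45  42  40  40  39  38  36
  35  35  35  36  38  45  55  68  81  92 107 123]
side -0.1 [ 71  71  72  72  72  71  71  65  56  48  43  39  39  43  48  52  49  44
  39  37  37  37  37  40  46  59  75  95 114 134]
side -0.11 [ 42  42  43  43  43  43  42  42  41  39  35  32  34  40  52  64  64  60
  49  41  37  36  36  37  39  49  63  87 111 132]
```

View pics/t5d.png

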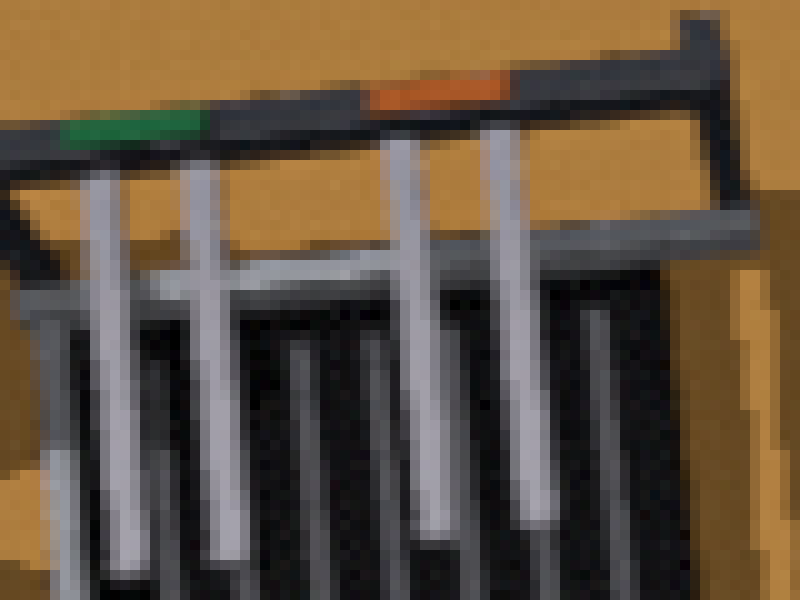

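View pics/s5d.png

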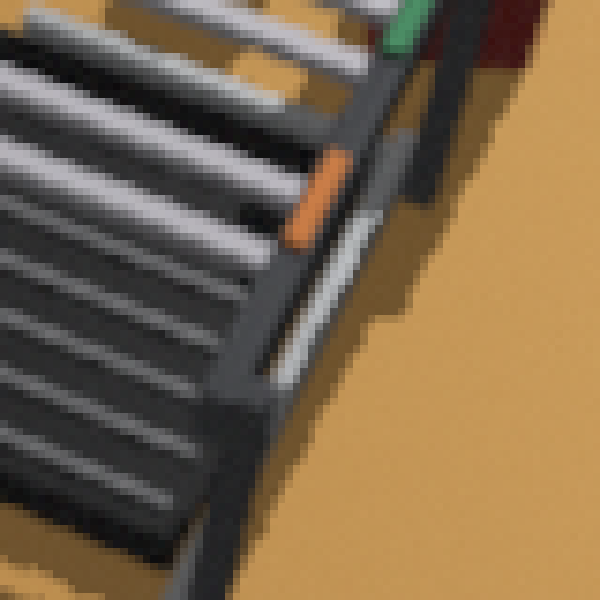

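```bash
python3 - <<'E'
from h import *
np.set_printoptions(precision=4,suppress=True)
for u,v in((130,578),(232,565),(437,540),(537,527)): print('tip',torack(hit('top',165+u/10-.5,125+v/10-.5,.18)))
for u,v in((300,125),(300,150),(600,85),(600,112)): print('beam z21/z18',torack(hit('top',165+u/10-.5,125+v/10-.5,.21)),torack(hit('top',165+u/10-.5,125+v/10-.5,.18)))
# side: lips in s5c crop (scale 5.455 from 260,110)
for u,v in((228,108),(203,150),(148,235),(122,280)): print('side tip',torack(hit('side',260+(u-6)/5.455-.5,110+v/5.455-.5,.193)))
E
```

```text
tip [-0.149   0.0758]
tip [-0.1487  0.0391]
tip [-0.1483 -0.0347]
tip [-0.1478 -0.0707]
beam z21/z18 [ 0.002  -0.0034] [0.0126 0.0004]
beam z21/z18 [-0.0073 -0.0026] [0.0031 0.0013]
beam z21/z18 [ 0.004  -0.1116] [ 0.0146 -0.11  ]
beam z21/z18 [-0.0061 -0.1106] [ 0.0043 -0.109 ]
side tip [-0.1495  0.0734]
side tip [-0.1494  0.0361]
side tip [-0.1513 -0.0374]
side tip [-0.1507 -0.0741]
```

Tray meets both fences: the front-edge slope is within 0.3° and there's no gap in the crop. Goblets next. Rivals for amber: the only orange foot is the one at 800-px (488,316). Purple and blue feet stay off limits. One crop to check.

```bash
python3 - <<'E'
from h import *
p=cv2.imread('pics/s5.png');cv2.imwrite('pics/s5e.png',cv2.resize(p[200:350,80:280],(800,600),interpolation=cv2.INTER_CUBIC))
go(.4515,-.2505,.19,5.65)
E
```

```text
go [ 0.3  1.2 -0.4] [  6.9 117.9  47.8] yaw 5.29
```

View pics/s5e.png

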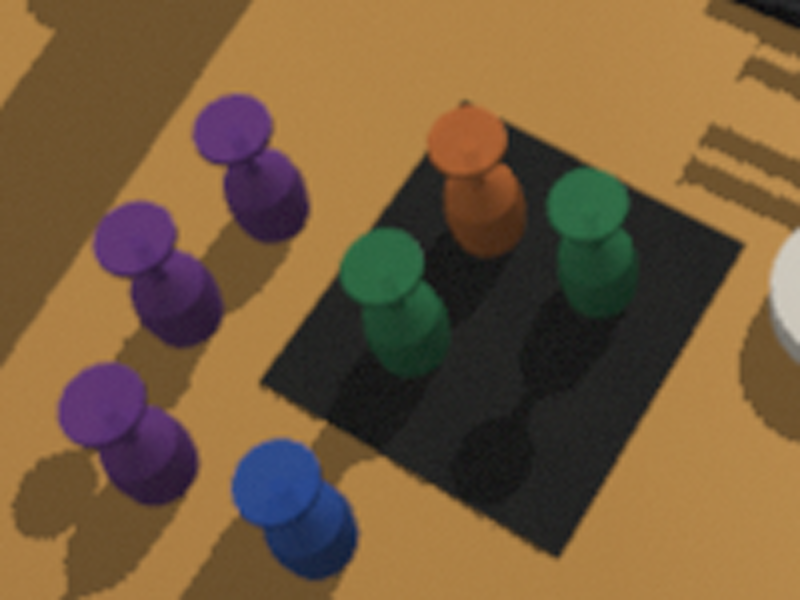

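The amber foot is at crop (467,140), with greens at (588,205) and (383,265) on the mat. Blue and purple stand off it. Going to amber.

Call:
servo_tool --rows "0.3 1.2 -0.4 7 118 45 85;0.3 1.2 -0.4 7 118 45 85;0.3 1.2 -0.4 7 118 45 85;0.3 1.2 -0.4 7 118 45 85;0.3 1.2 -0.4 7 118 45 85"

```text
t: 7.95
position: [0.4516, -0.2497, 0.1924]
tcp_rot: [[0.995, 0.099, -0.001], [0.099, -0.995, 0.001], [-0.001, -0.001, -1.0]]
ft_force: [-0.3, -0.1, -0.1]
grip_width: 0.0851
```

```bash
python3 st.py; python3 - <<'E'
from h import *
go(.4515,-.2505,.130,5.65)
p,d=snap('side','s6');cv2.imwrite('pics/s6c.png',cv2.resize(p[170:290,140:290],(750,600),interpolation=cv2.INTER_CUBIC))
E
```

```text
7.95 [ 0.4516 -0.2497  0.1924] rack [-0.2678 -0.3977] Frack [-0.3182 -0.0596] -0.08767850366353405 0.08511612131823137 [0.0568 0.0243 0.0073]
go [-0.1  0.1  0. ] [0. 0. 0.] yaw 5.68
go [-0.1  0.1  0. ] [-0.1  0.9 62.4] yaw 5.68
```

View pics/s6c.png

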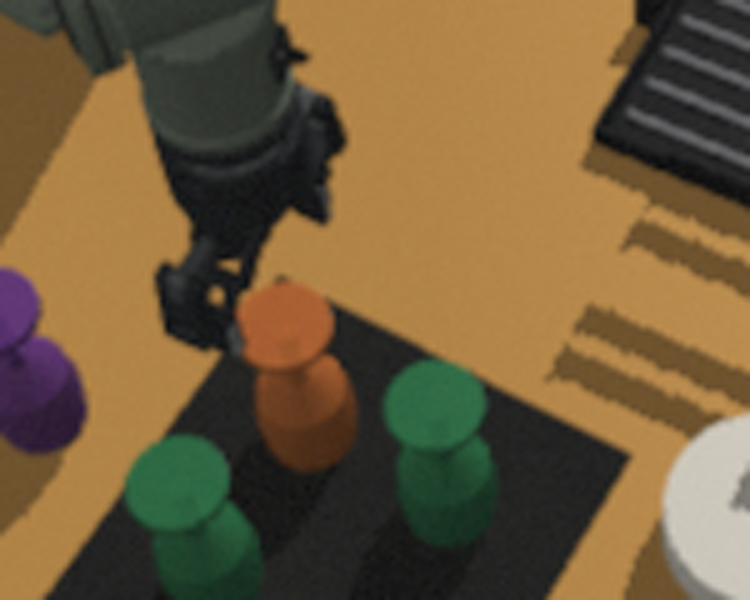

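Call:
servo_tool --rows "0 0 0 0 1 20 85;0 0 0 0 1 40 85;0 0 0 0 1 55 85;0 0 0 0 1 68 85;0 0 0 0 1 68 85"

```text
t: 8.5
position: [0.4511, -0.2481, 0.1241]
tcp_rot: [[0.995, 0.102, -0.003], [0.102, -0.995, 0.002], [-0.003, -0.002, -1.0]]
ft_force: [-0.5, -0.1, 0.6]
grip_width: 0.085
```

Call:
servo_tool --rows "0 0 0 0 0 0 52;0 0 0 0 0 0 52;0 0 0 0 0 0 52;0 0 0 0 0 0 52;0 0 0 0 0 0 52"

```text
t: 9.0
position: [0.4518, -0.2481, 0.1257]
tcp_rot: [[0.995, 0.101, -0.0], [0.101, -0.995, 0.002], [-0.0, -0.002, -1.0]]
ft_force: [0.1, 1.2, 6.9]
grip_width: 0.0556
```

```bash
python3 st.py; python3 - <<'E'
from h import *
p,d=snap('side','s7');cv2.imwrite('pics/s7c.png',cv2.resize(p[170:290,140:290],(750,600),interpolation=cv2.INTER_CUBIC))
E
```

```text
9.0 [ 0.4518 -0.2481  0.1257] rack [-0.2675 -0.3962] Frack [0.235  1.1593] 6.897076066138063 0.055631983230797905 [0.5127 0.0971 0.0701]
go [-0.1  0.   0.2] [0. 0. 0.] yaw 5.82
```

View pics/s7c.png

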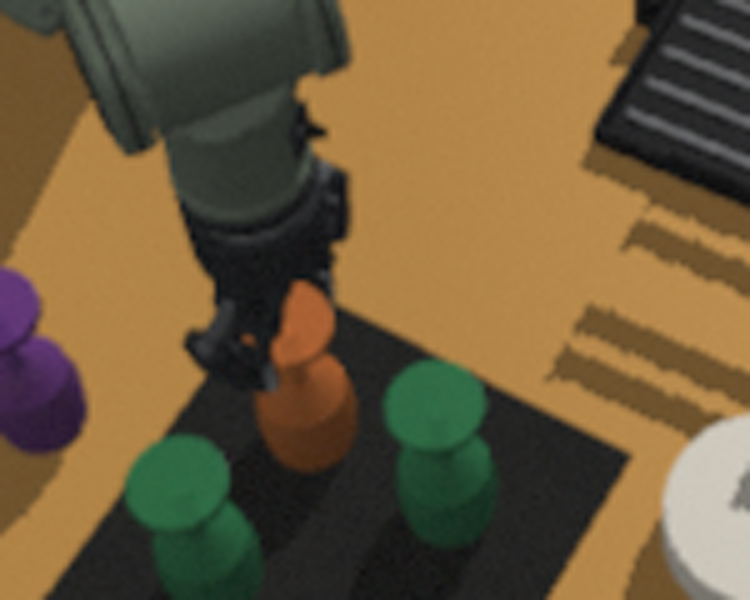

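```bash
python3 - <<'E'
from h import *
s=get_state();P=np.array(s['position']);T=np.array(s['tcp_rot'])
p=cv2.imread('pics/s7.png');k=5;im=cv2.resize(p[190:270,160:240],(600,600),interpolation=cv2.INTER_CUBIC);f=7.5
def px(q): u=proj('side',q); return (int((u[0]+.5-160)*f),int((u[1]+.5-190)*f))
for sx in(-.011,.011):
  for sy in(-.029,.029):
    for zz in (-.006,-.019):
      q=P+T@np.array([sx,sy,zz]); cv2.circle(im,px(q),4,(255,255,0) if zz<-.01 else (255,0,255),-1)
cv2.circle(im,px(P+T@np.array([0,0,-.02])),5,(0,0,255),-1)
th=np.linspace(0,6.283,60)
for c,col in(((.4537,-.2505),(0,255,255)),):
  for t in th: cv2.circle(im,px((c[0]+.029*np.cos(t),c[1]+.029*np.sin(t),.15)),2,col,-1)
cv2.imwrite('pics/s7d.png',im)
E
```

```text
(no output)
```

View pics/s7d.png

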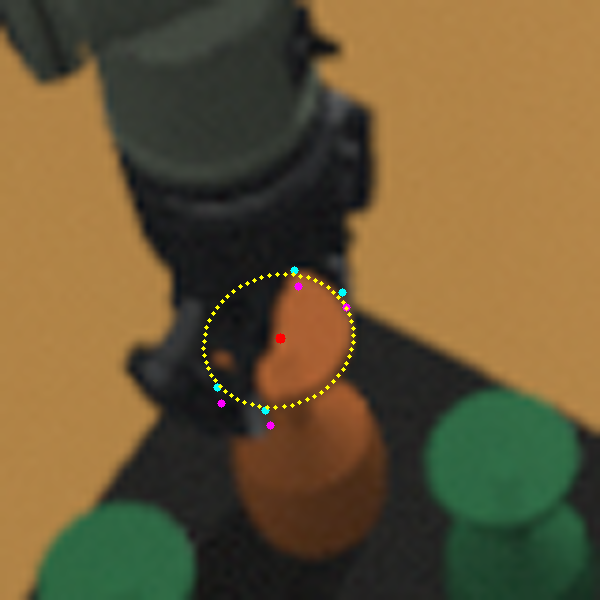

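The grip is centred and the overlay agrees within 2-3 mm. Lifting.

Call:
servo_tool --rows "0 0 0 0 0 -15 52;0 0 0 0 0 -35 52;0 0 0 0 0 -55 52;0 0 0 0 0 -68 52;0 0 0 0 0 -68 52"

```text
t: 9.55
position: [0.4529, -0.2488, 0.1957]
tcp_rot: [[0.995, 0.102, 0.004], [0.102, -0.995, -0.001], [0.004, 0.001, -1.0]]
ft_force: [0.1, 0.3, -1.6]
grip_width: 0.0559
```

```bash
cat >> h.py <<'E'
def gor(x,y,z,off=(.002,-.0024)):
    "target of goblet axis in side-cam rack frame -> tool move"
    g=np.array([.679,.172])+RR@np.array([x,y])-np.array(off); go(*g,z,5.65)
E
python3 st.py; python3 -c "
from h import *
gor(-.25,-.055,.195)"
```

```text
9.55 [ 0.4529 -0.2488  0.1957] rack [-0.2665 -0.3969] Frack [0.1029 0.3166] -1.5526847164533861 0.055893655180762065 [ 0.0044  0.0111 -0.0438]
go [ 0.1 -0.2  0.2] [0. 0. 0.] yaw 5.83
go [ 0.1 -0.2  0.2] [  15.8 -344.     0.4] yaw 5.83
```

Call:
servo_tool --rows "0 0 0 0 -20 0 52;0 0 0 0 -55 0 52;0 0 0 4 -100 0 52;0 0 0 8 -145 0 52;0 0 0 10 -190 0 52;0 0 0 12 -230 0 52;0 0 0 14 -260 0 52;0 0 0 16 -280 0 52"

```text
t: 10.35
position: [0.4392, 0.0334, 0.1946]
tcp_rot: [[0.995, 0.103, 0.002], [0.103, -0.995, -0.0], [0.002, 0.0, -1.0]]
ft_force: [0.3, -0.4, -2.6]
grip_width: 0.056
```

```bash
python3 -c "
from h import *
gor(-.25,-.055,.195)"
```

```text
go [ 0.  -0.1  0.3] [  0.8 -61.9  -0.4] yaw 5.93
```

Call:
servo_tool --rows "0 0 0.3 1 -15 0 52;0 0 0.3 1 -30 0 52;0 0 0.3 1 -45 0 52;0 0 0.3 1 -57 0 52;0 0 0.3 1 -62 0 52;0 0 0.3 1 -62 0 52;0 0 0.3 1 -62 0 52"

```text
t: 11.05
position: [0.4338, 0.0948, 0.1944]
tcp_rot: [[0.995, 0.098, 0.002], [0.098, -0.995, -0.001], [0.002, 0.001, -1.0]]
ft_force: [-0.1, 0.4, -1.1]
grip_width: 0.0559
```

```bash
python3 -c "
from h import *
gor(-.25,-.055,.195)
p,d=snap('side','s8');cv2.imwrite('pics/s8c.png',cv2.resize(p[100:220,250:370],(600,600),interpolation=cv2.INTER_CUBIC))
gor(-.1,-.055,.195)
"
```

```text
go [ 0.1 -0.1 -0. ] [-0.1 -0.2 -0.6] yaw 5.63
go [ 0.  -0.1 -0. ] [149.8  -0.5  -0.3] yaw 5.61
```

View pics/s8c.png

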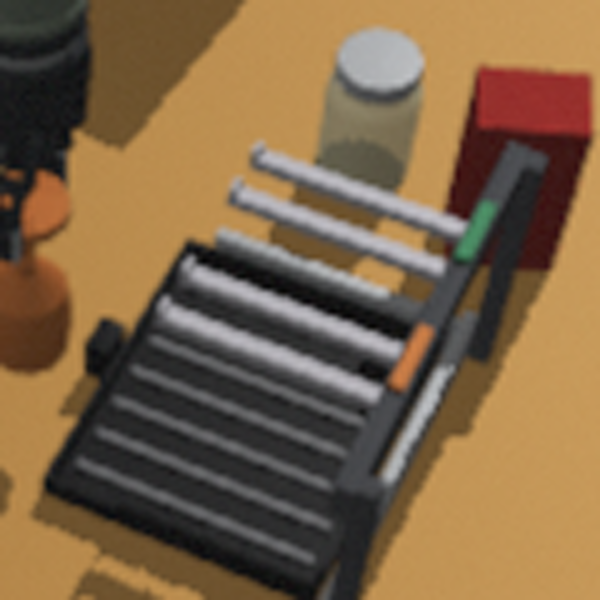

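```bash
cat > ov.py <<'E'
from h import *
import sys
def ov(f,x,y,ztop,box,out,c0=np.array([.679,.172])):
    p=cv2.imread('pics/'+f+'.png');u0,v0,w_,h_=box;k=600/h_
    im=cv2.resize(p[v0:v0+h_,u0:u0+w_],None,fx=k,fy=k,interpolation=cv2.INTER_CUBIC)
    g=c0+RR@np.array([x,y])
    def px(q): u=proj('side',q); return (int((u[0]+.5-u0)*k),int((u[1]+.5-v0)*k))
    for t in np.linspace(0,6.283,50):
        cv2.circle(im,px((g[0]+.029*np.cos(t),g[1]+.029*np.sin(t),ztop)),2,(255,255,0),-1)
    for z in np.arange(ztop-.068,ztop-.01,.004):
        for s in(-1,1): cv2.circle(im,px((g[0]+s*.006*.84,g[1]+s*.006*.54,z)),1,(255,0,255),-1)
    for yy in(-.055,.055):
        for xx in np.arange(-.15,0,.01): cv2.circle(im,px(np.append(c0+RR@np.array([xx,yy]),.19)),1,(0,0,255),-1)
    cv2.imwrite('pics/'+out+'.png',im)
ov(sys.argv[1],float(sys.argv[2]),float(sys.argv[3]),float(sys.argv[4]),eval(sys.argv[5]),sys.argv[6])
E
python3 ov.py s8 -.25 -.055 .2187 "(240,100,130,120)" s8d
```

```text
(no output)
```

View pics/s8d.png

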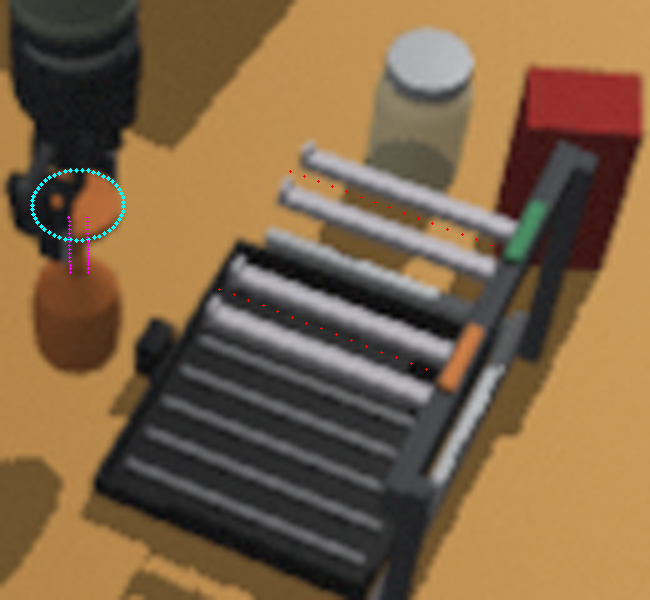

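The overlay agrees: the foot ring is at (78,205) and the channel centre lines fall in the slots. Threading in.

Call:
servo_tool --rows "0 0 0 15 0 0 52;0 0 0 35 0 0 52;0 0 0 55 0 0 52;0 0 0 75 0 0 52;0 0 0 90 0 0 52;0 0 0 100 0 0 52;0 0 0 100 0 0 52"

```text
t: 11.8
position: [0.5351, 0.1043, 0.1943]
tcp_rot: [[0.995, 0.097, 0.002], [0.097, -0.995, -0.001], [0.002, 0.001, -1.0]]
ft_force: [-0.6, 0.7, -1.6]
grip_width: 0.056
```

```bash
python3 st.py; python3 -c "
from h import *
gor(-.06,-.055,.195)
p,d=snap('side','s9')
"; python3 ov.py s9 -.15 -.055 .2187 "(240,100,130,120)" s9d
```

```text
11.8 [0.5351 0.1043 0.1943] rack [-0.1499 -0.0537] Frack [-0.5784  0.7443] -1.6046755161160753 0.05596614629872379 [0.014  0.0445 0.0159]
go [ 0.1 -0.1 -0.1] [0. 0. 0.] yaw 5.57
go [ 0.1 -0.1 -0.1] [88.1 -0.9 -0.5] yaw 5.57
```

View pics/s9d.png

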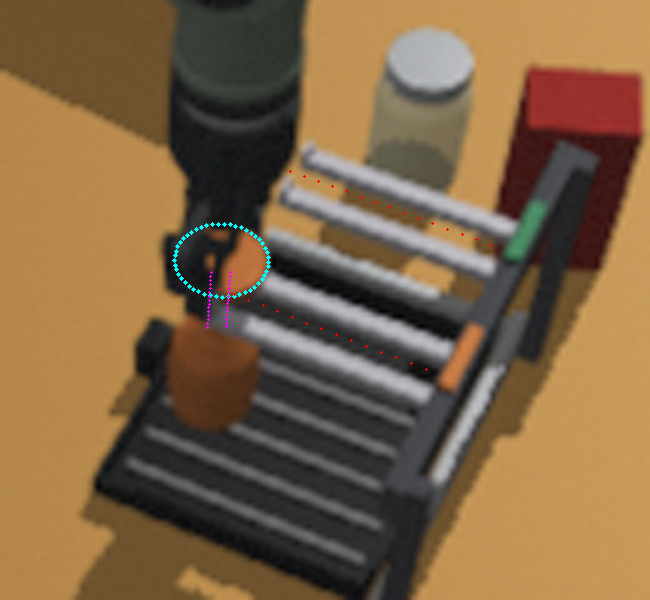

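Amber bowl is under the rails, the stem is in the slot and force is just the weight. Going deeper.

Call:
servo_tool --rows "0 0 0 15 -1 0 52;0 0 0 35 -1 0 52;0 0 0 55 -1 0 52;0 0 0 72 -1 0 52;0 0 0 84 -1 0 52;0 0 0 88 -1 0 52;0 0 0 88 -1 0 52"

```text
t: 12.55
position: [0.6209, 0.1136, 0.1942]
tcp_rot: [[0.995, 0.097, 0.0], [0.097, -0.995, -0.001], [0.0, 0.001, -1.0]]
ft_force: [-0.6, 0.1, -1.2]
grip_width: 0.0558
```

```bash
python3 st.py; python3 -c "
from h import *
gor(-.06,-.055,.1755)
p,d=snap('side','s10')
"; python3 ov.py s10 -.06 -.055 .2187 "(240,100,130,120)" s10d
```

```text
12.55 [0.6209 0.1136 0.1942] rack [-0.0636 -0.0529] Frack [-0.5804  0.1604] -1.1653535023787014 0.05576614859130098 [-0.0105  0.0275  0.0236]
go [ 0.1 -0.  -0.1] [0. 0. 0.] yaw 5.57
go [ 0.1 -0.  -0.1] [ 1.8  0.  18.7] yaw 5.57
```

View pics/s10d.png

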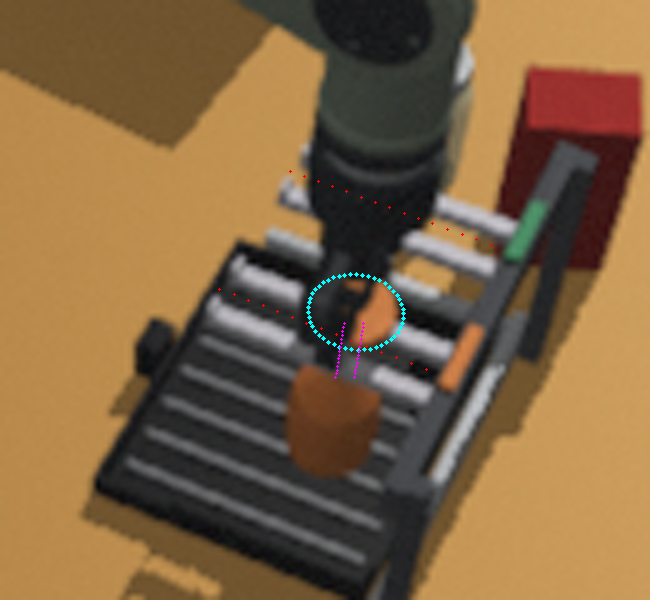

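Call:
servo_tool --rows "0 0 0 1 0 6 52;0 0 0 1 0 12 52;0 0 0 1 0 15 52;0 0 0 1 0 17 52;0 0 0 1 0 18 52;0 0 0 1 0 18 52"

```text
t: 13.2
position: [0.6214, 0.1137, 0.1761]
tcp_rot: [[0.995, 0.097, -0.0], [0.097, -0.995, -0.001], [-0.0, 0.001, -1.0]]
ft_force: [0.7, -0.3, -1.4]
grip_width: 0.0557
```

```bash
python3 st.py
```

```text
13.2 [0.6214 0.1137 0.1761] rack [-0.0631 -0.0528] Frack [ 0.7135 -0.3533] -1.3558067363679493 0.0557031081749875 [ 0.0352 -0.0295  0.0287]
go [ 0.1  0.  -0.1] [0. 0. 0.] yaw 5.58
```

Not yet resting, so I'll go down in 1-2 mm steps.

Call:
servo_tool --rows "0 0 0 0 0 1 52;0 0 0 0 0 2 52;0 0 0 0 0 2 52"

```text
t: 13.5
position: [0.6217, 0.1138, 0.1757]
tcp_rot: [[0.995, 0.097, 0.001], [0.097, -0.995, -0.001], [0.001, 0.001, -1.0]]
ft_force: [-2.5, 0.2, 4.8]
grip_width: 0.0557
```

```bash
python3 st.py
```

```text
13.5 [0.6217 0.1138 0.1757] rack [-0.0628 -0.0528] Frack [-2.4497  0.4351] 4.771885130738681 0.05572793250819525 [0.0262 0.3578 0.0126]
go [ 0.  -0.1 -0.1] [0. 0. 0.] yaw 5.58
```

Call:
servo_tool --rows "0 0 0 0 0 0 60;0 0 0 0 0 0 70;0 0 0 0 0 0 80;0 0 0 0 0 0 80;0 0 0 0 0 -30 80;0 0 0 0 0 -60 80;0 0 0 0 0 -90 80;0 0 0 0 0 -90 80"

```text
t: 14.3
position: [0.6237, 0.1142, 0.2707]
tcp_rot: [[0.995, 0.097, 0.011], [0.097, -0.995, 0.001], [0.011, 0.0, -1.0]]
ft_force: [1.7, -0.3, 0.6]
grip_width: 0.0798
```

```bash
python3 st.py; python3 -c "
from h import *
go(.50,-.20,.25,5.65)
"
```

```text
14.3 [0.6237 0.1142 0.2707] rack [-0.0608 -0.0526] Frack [ 1.6917 -0.487 ] 0.6002307805441442 0.0798024705638375 [-0.0217  0.0062 -0.0341]
go [ 0.  -0.6 -0.1] [0. 0. 0.] yaw 5.58
go [ 0.  -0.6 -0.1] [-153.9  300.7   19. ] yaw 5.58
```

Call:
servo_tool --rows "0 -0.6 0 -50 50 0 85;0 -0.6 0 -80 90 0 85;0 -0.6 0 -100 140 0 85;0 -0.6 0 -104 190 0 85;0 -0.6 0 -104 240 10 85;0 -0.6 0 -104 280 10 85;0 -0.6 0 -104 280 10 85"

```text
t: 15.0
position: [0.5468, -0.179, 0.2581]
tcp_rot: [[0.996, 0.093, -0.001], [0.093, -0.996, -0.001], [-0.002, 0.001, -1.0]]
ft_force: [0.2, 0.1, 0.6]
grip_width: 0.0847
```

```bash
python3 -c "
from h import *
go(.5555,-.244,.195,5.65)
p,d=snap('side','s11');cv2.imwrite('pics/s11c.png',cv2.resize(p[100:220,240:370],(650,600),interpolation=cv2.INTER_CUBIC))
p,d=snap('top','t11');cv2.imwrite('pics/t11c.png',cv2.resize(p[120:220,150:260],(660,600),interpolation=cv2.INTER_CUBIC))
"
```

```text
go [ 0.1  0.1 -0.3] [ 2.7 65.4 63.2] yaw 5.31
```

View pics/s11c.png

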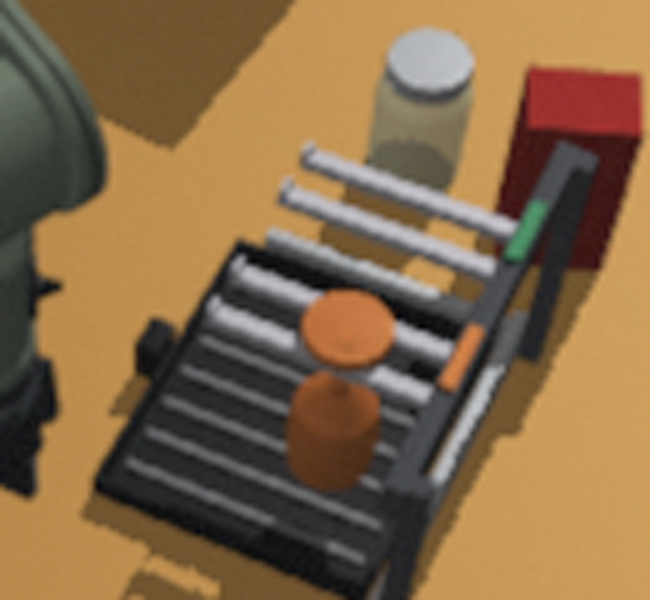

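View pics/t11c.png

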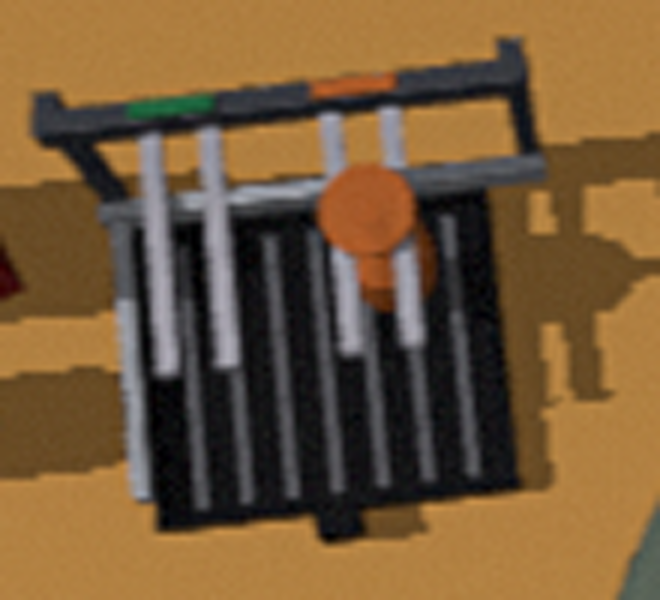

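The amber goblet hangs centred on the right pair of rails, with its foot at side crop (348,328). The tray looks unchanged. Next is the green goblet at side 800-px (355,393).

Call:
servo_tool --rows "0 0 -0.3 3 20 10 85;0 0 -0.3 3 45 40 85;0 0 -0.3 3 60 60 85;0 0 -0.3 3 65 65 85;0 0 -0.3 3 65 65 85;0 0 -0.3 3 65 65 85"

```text
t: 15.7
position: [0.5568, -0.2392, 0.1944]
tcp_rot: [[0.995, 0.1, 0.0], [0.1, -0.995, 0.001], [0.0, -0.001, -1.0]]
ft_force: [0.0, 0.0, 1.0]
grip_width: 0.0851
```

```bash
python3 -c "
from h import *
go(.5555,-.244,.1245,5.65)
p,d=snap('side','s12');cv2.imwrite('pics/s12c.png',cv2.resize(p[170:290,160:310],(750,600),interpolation=cv2.INTER_CUBIC))
"
```

```text
go [-0.  -0.   0.1] [-1.8  4.7 69.9] yaw 5.76
```

View pics/s12c.png

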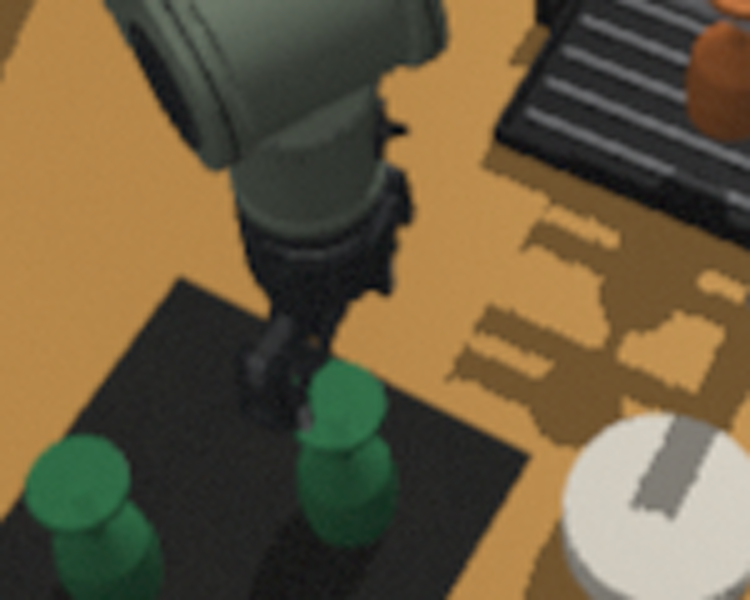

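Call:
servo_tool --rows "0 0 0 -1 5 5 85;0 0 0 -1 5 25 85;0 0 0 -1 5 45 85;0 0 0 -1 5 60 85;0 0 0 -1 5 70 85;0 0 0 -1 5 70 85"

```text
t: 16.35
position: [0.5558, -0.244, 0.1238]
tcp_rot: [[0.995, 0.101, -0.001], [0.101, -0.995, 0.001], [-0.001, -0.001, -1.0]]
ft_force: [-0.0, -0.4, 0.2]
grip_width: 0.0848
```

Call:
servo_tool --rows "0 0 0 0 0 0 52;0 0 0 0 0 0 52;0 0 0 0 0 0 52;0 0 0 0 0 0 52;0 0 0 0 0 0 52"

```text
t: 16.85
position: [0.5569, -0.2442, 0.1253]
tcp_rot: [[0.995, 0.101, 0.002], [0.101, -0.995, 0.0], [0.002, 0.0, -1.0]]
ft_force: [0.5, 0.7, 5.8]
grip_width: 0.0559
```

```bash
python3 st.py
```

```text
16.85 [ 0.5569 -0.2442  0.1253] rack [-0.1626 -0.4027] Frack [0.514  0.6158] 5.775789841733419 0.05589925292063493 [ 0.1077 -0.0427  0.0481]
go [ 0.  -0.1  0.1] [0. 0. 0.] yaw 5.78
```

Call:
servo_tool --rows "0 0 0 0 0 -15 52;0 0 0 0 0 -35 52;0 0 0 0 0 -55 52;0 0 0 0 0 -69 52;0 0 0 0 0 -69 52"

```text
t: 17.35
position: [0.5576, -0.2447, 0.1961]
tcp_rot: [[0.995, 0.101, 0.005], [0.101, -0.995, -0.002], [0.005, 0.002, -1.0]]
ft_force: [0.9, -0.3, -1.0]
grip_width: 0.0557
```

```bash
python3 st.py; python3 -c "
from h import *
go(.55,-.1,.195,5.65)
gor(-.25,.055,.195,off=(.001,-.0024))
p,d=snap('side','s13');cv2.imwrite('pics/s13c.png',cv2.resize(p[170:290,160:310],(750,600),interpolation=cv2.INTER_CUBIC))
"
```

```text
17.35 [ 0.5576 -0.2447  0.1961] rack [-0.1619 -0.4032] Frack [ 0.8684 -0.3583] -1.0441685704702603 0.0557353360056316 [-0.005  -0.0483  0.0108]
go [ 0.1 -0.3  0.1] [0. 0. 0.] yaw 5.78
go [ 0.1 -0.3  0.1] [   7.  -144.7    0.8] yaw 5.78
go [ 0.1 -0.3  0.1] [-8.790e+01 -4.604e+02 -3.000e-01] yaw 5.78
```

View pics/s13c.png

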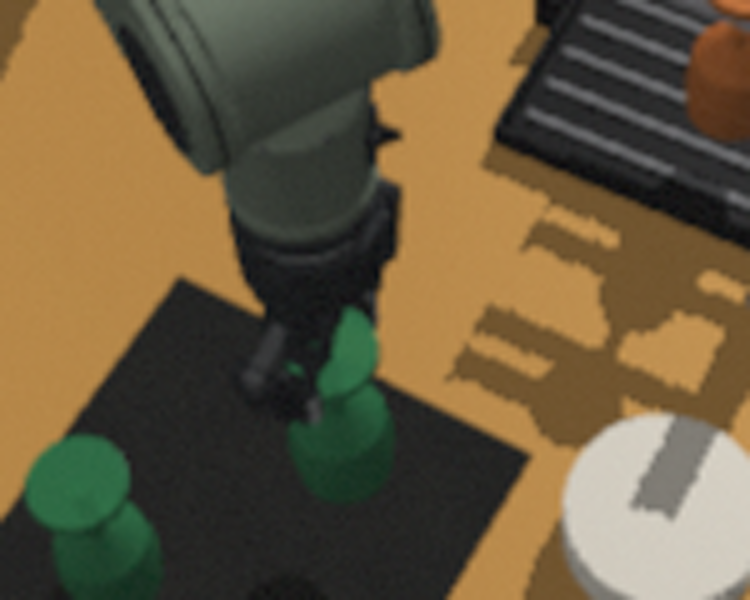

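Call:
servo_tool --rows "0 0 0 -10 -20 0 52;0 0 0 -30 -50 0 52;0 0 0 -55 -90 0 52;0 0 0 -75 -135 0 52;0 0 0 -85 -180 0 52;0 0 0 -88 -225 0 52;0 0 0 -88 -270 0 52;0 0 0 -88 -310 0 52"

```text
t: 18.2
position: [0.4364, 0.0569, 0.1931]
tcp_rot: [[0.995, 0.101, 0.001], [0.101, -0.995, -0.001], [0.001, 0.001, -1.0]]
ft_force: [1.5, -0.8, -1.3]
grip_width: 0.0559
```

```bash
python3 -c "
from h import *
gor(-.25,.055,.195,off=(.001,-.0024))"
```

```text
go [ 0.  -0.   0.1] [   2.3 -148.2   -2. ] yaw 5.79
```

Call:
servo_tool --rows "0 0 0.1 0 -30 -2 52;0 0 0.1 0 -60 -2 52;0 0 0.1 1 -90 -2 52;0 0 0.1 2 -115 -2 52;0 0 0.1 2 -135 -2 52;0 0 0.1 2 -145 -2 52;0 0 0.1 2 -148 -2 52;0 0 0.1 2 -148 -2 52"

```text
t: 19.0
position: [0.4232, 0.2039, 0.1944]
tcp_rot: [[0.995, 0.099, -0.0], [0.099, -0.995, -0.001], [-0.0, 0.001, -1.0]]
ft_force: [0.4, -0.2, -1.0]
grip_width: 0.0557
```

```bash
python3 -c "
from h import *
p,d=snap('side','s14')
gor(-.15,.055,.195,off=(.001,-.0024))"
python3 ov.py s14 -.25 .055 .219 "(240,100,130,120)" s14d
```

```text
go [0.1 0.  0. ] [100.6  -0.8  -0.5] yaw 5.67
```

View pics/s14d.png

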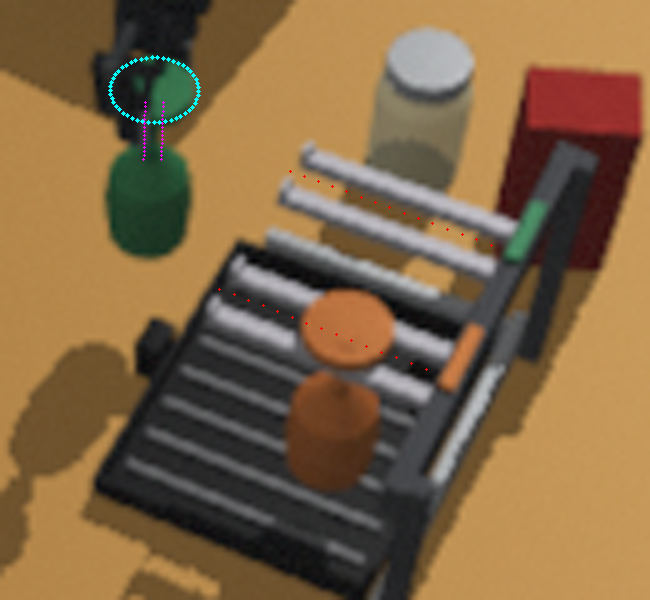

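Call:
servo_tool --rows "0 0 0 20 -1 0 52;0 0 0 45 -1 0 52;0 0 0 70 -1 0 52;0 0 0 90 -1 0 52;0 0 0 100 -1 0 52;0 0 0 100 -1 0 52"

```text
t: 19.65
position: [0.5236, 0.2136, 0.1941]
tcp_rot: [[0.995, 0.097, -0.0], [0.097, -0.995, -0.002], [-0.001, 0.002, -1.0]]
ft_force: [-1.4, 0.2, -1.6]
grip_width: 0.0562
```

```bash
python3 -c "
from h import *
p,d=snap('side','s15')
gor(-.04,.055,.195,off=(.001,-.0024))"
python3 ov.py s15 -.15 .055 .219 "(240,100,130,120)" s15d
```

```text
go [ 0.1  0.1 -0. ] [111.   -0.7  -1.1] yaw 5.61
```

View pics/s15d.png

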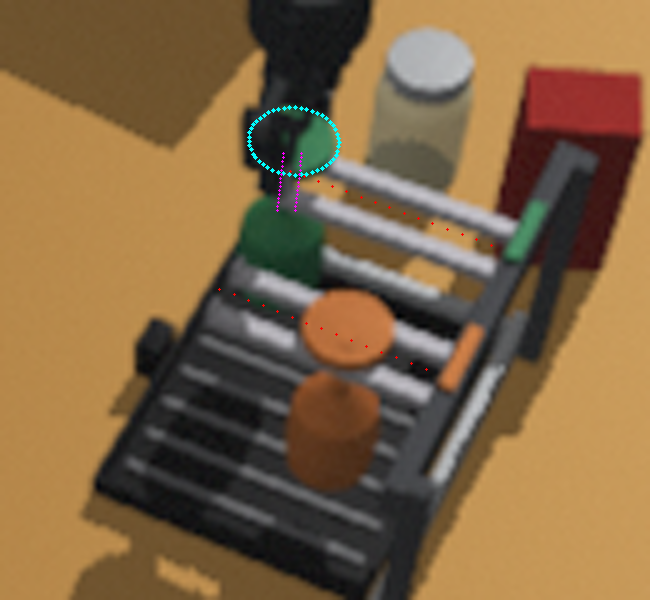

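Call:
servo_tool --rows "0 0 0 20 -1 0 52;0 0 0 45 -1 0 52;0 0 0 70 -1 0 52;0 0 0 90 -1 0 52;0 0 0 103 -1 0 52;0 0 0 110 -1 0 52;0 0 0 110 -1 0 52"

```text
t: 20.4
position: [0.6314, 0.2252, 0.1937]
tcp_rot: [[0.995, 0.098, -0.002], [0.097, -0.995, -0.002], [-0.003, 0.002, -1.0]]
ft_force: [-0.1, 0.1, -1.1]
grip_width: 0.0559
```

```bash
python3 st.py;python3 -c "
from h import *
p,d=snap('side','s16')
gor(-.04,.055,.174,off=(.001,-.0024))"
python3 ov.py s16 -.04 .055 .219 "(240,100,130,120)" s16d
```

```text
20.4 [0.6314 0.2252 0.1937] rack [-0.0421  0.0572] Frack [-0.1013  0.1122] -1.0551618122189814 0.055928911237980904 [-0.0063  0.051  -0.0297]
go [ 0.1  0.2 -0.1] [0. 0. 0.] yaw 5.6
go [ 0.1  0.2 -0. ] [ 2.   0.2 19.8] yaw 5.6
```

View pics/s16d.png

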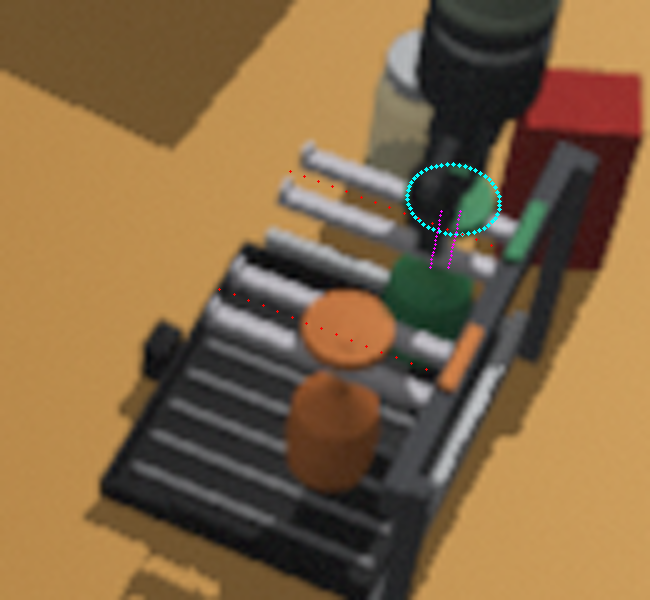

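The tray has just moved: its tab went from (152,345) to (160,348). I'll finish this goblet, then check and mend it. Lowering now.

Call:
servo_tool --rows "0 0 0 2 0 6 52;0 0 0 2 0 11 52;0 0 0 2 0 15 52;0 0 0 2 0 18 52;0 0 0 2 0 19.5 52;0 0 0 2 0 19.5 52"

```text
t: 21.05
position: [0.6325, 0.2254, 0.1753]
tcp_rot: [[0.995, 0.098, -0.003], [0.098, -0.995, -0.002], [-0.003, 0.002, -1.0]]
ft_force: [-2.3, -1.1, 3.7]
grip_width: 0.0558
```

```bash
python3 st.py
```

```text
21.05 [0.6325 0.2254 0.1753] rack [-0.041   0.0572] Frack [-2.4327 -0.9063] 3.7385596493052815 0.05577683375945039 [-0.1209  0.2934 -0.0675]
go [ 0.1  0.2 -0. ] [0. 0. 0.] yaw 5.61
```

Resting on the rails (+5 N). Release, rise, and back off above the tray front for a look.

Call:
servo_tool --rows "0 0 0 0 0 0 60;0 0 0 0 0 0 70;0 0 0 0 0 0 78;0 0 0 0 0 0 78;0 0 0 0 0 -30 78;0 0 0 0 0 -60 78;0 0 0 0 0 -85 78;0 0 0 0 0 -85 78"

```text
t: 21.85
position: [0.6345, 0.2262, 0.2647]
tcp_rot: [[0.995, 0.098, 0.005], [0.098, -0.995, 0.001], [0.006, -0.0, -1.0]]
ft_force: [-0.2, -0.3, 0.3]
grip_width: 0.0777
```

Call:
servo_tool --rows "0 0 0 -50 0 0 70;0 0 0 -100 0 0 60;0 0 0 -150 10 0 60;0 0 0 -200 60 0 60;0 0 0 -220 110 0 60;0 0 0 -220 160 0 60;0 0 0 -220 210 0 60;0 0 0 -220 260 0 60"

```text
t: 22.65
position: [0.438, -0.0338, 0.2628]
tcp_rot: [[0.995, 0.098, 0.005], [0.098, -0.995, 0.001], [0.005, -0.0, -1.0]]
ft_force: [1.3, -0.3, 0.8]
grip_width: 0.06
```

```bash
python3 st.py; python3 -c "
from h import *
p,d=snap('side','s17');cv2.imwrite('pics/s17c.png',cv2.resize(p[100:220,240:370],(650,600),interpolation=cv2.INTER_CUBIC))
p,d=snap('top','t17');cv2.imwrite('pics/t17c.png',cv2.resize(p[120:220,150:260],(660,600),interpolation=cv2.INTER_CUBIC))
"
```

```text
22.65 [ 0.438  -0.0338  0.2628] rack [-0.2602 -0.1816] Frack [ 1.2318 -0.3754] 0.793907554450559 0.060026264697756744 [-0.0017 -0.0814 -0.0029]
go [-0.  -0.3  0. ] [0. 0. 0.] yaw 5.65
```

View pics/s17c.png

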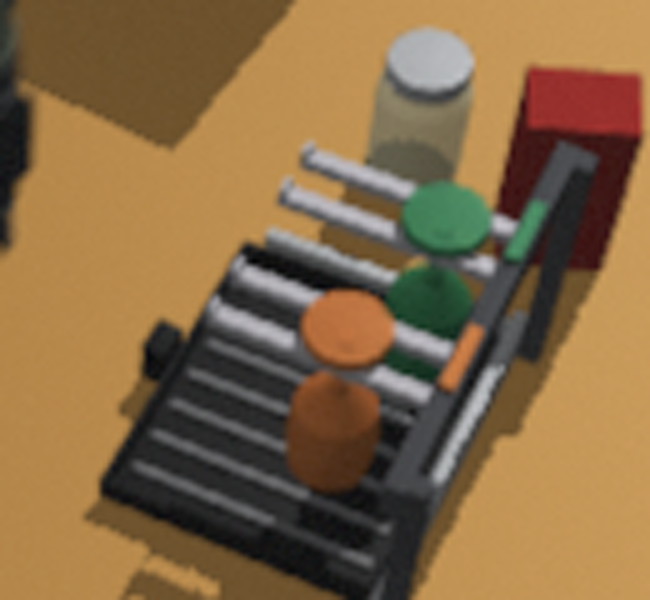

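View pics/t17c.png

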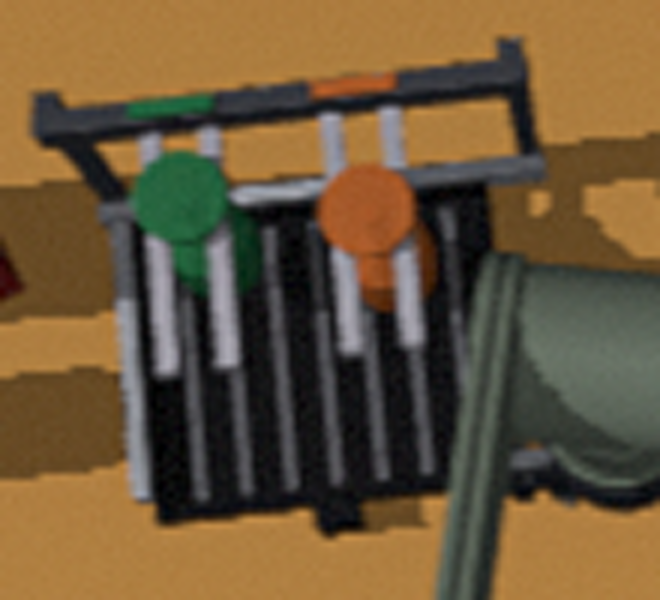

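```bash
python3 tray.py side s5 side s11 side s14 side s15 side s16 side s17 top t5 top t11 top t17; python3 -c "
from h import *
a=cv2.imread('pics/s15.png')[110:220,255:345];b=cv2.imread('pics/s17.png')[110:220,255:345]
cv2.imwrite('pics/cmp.png',cv2.resize(np.hstack([a,b]),None,fx=4.4,fy=4.4,interpolation=cv2.INTER_CUBIC))"
```

```text
side front edge slope deg 0.32736942029584215 x at y=0 -0.2087669992408633 29
side right edge slope deg -0.3235533130879868 y mid -0.12988731176231183 27
side front edge slope deg 0.01110861717271928 x at y=0 -0.20925505310679432 23
side right edge slope deg -0.1923843730343356 y mid -0.12982488807488812 27
side front edge slope deg 0.4015509577823244 x at y=0 -0.20852393166568942 33
side right edge slope deg -0.1923843730343356 y mid -0.12982488807488812 27
side front edge slope deg 0.10465033061985195 x at y=0 -0.20871469627694317 27
side right edge slope deg -0.1923843730343356 y mid -0.12982488807488812 27
side front edge slope deg 0.25424146706241624 x at y=0 -0.2030520127163249 25
side right edge slope deg -0.38913659724110067 y mid -0.1299092643467644 27
side front edge slope deg -0.049858533764316634 x at y=0 -0.20344712351945854 18
side right edge slope deg -0.017489553642711698 y mid -0.12990832315832324 27
top front edge slope deg -0.10720527488103779 x at y=0 -0.21486117626311615 31
top right edge slope deg 1.014250655976459 y mid -0.11848229613733904 24
top front edge slope deg -0.07850946621829757 x at y=0 -0.2148917379419804 31
top right edge slope deg 0.6995474049509003 y mid -0.11855596255596257 27
top front edge slope deg -0.16731625943700681 x at y=0 -0.2099052706552705 25
top right edge slope deg -17.354024636261297 y mid -0.10443749999999993 4
```

View pics/cmp.png

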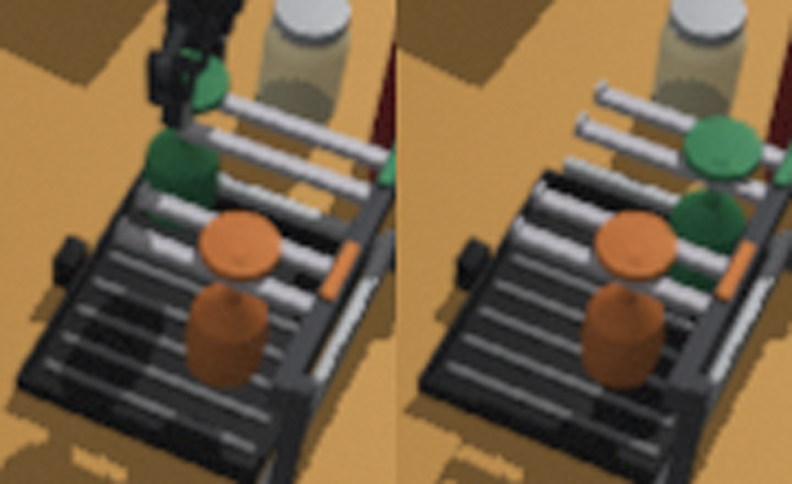

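The tray moved straight back by about 5 mm (front edge, side view, −0.2087 → −0.2034 m). So my first push stopped short: with 17 N downward on the tab it was probably friction rather than the fence. I'll regrip the tab and seat it properly, keeping the vertical force near zero.

```bash
python3 -c "
from h import *
g=rack(-.2175,.0015);print(g)
go(*g,.12,5.65)"
```

```text
[0.46240897 0.15257954]
go [ 0.1 -0.2 -0.5] [  40.  -187.3  142.3] yaw 5.16
```

Call:
servo_tool --rows "0 0 -0.5 10 -40 20 60;0 0 -0.5 20 -80 40 60;0 0 -0.5 30 -125 70 60;0 0 -0.5 40 -165 100 60;0 0 -0.5 40 -187 130 60;0 0 -0.5 40 -187 142 60;0 0 -0.5 40 -187 142 60;0 0 -0.5 40 -187 142 60"

```text
t: 23.55
position: [0.4621, 0.1526, 0.1201]
tcp_rot: [[0.995, 0.099, 0.004], [0.099, -0.995, -0.002], [0.003, 0.002, -1.0]]
ft_force: [0.8, -1.0, 0.0]
grip_width: 0.0599
```

```bash
python3 -c "
from h import *
g=rack(-.2175,.0015);print(g)
go(*g,.016,5.65)"
```

```text
[0.46240897 0.15257954]
go [ 0.1 -0.2  0. ] [ -0.   -0.2 104.1] yaw 5.69
```

Call:
servo_tool --rows "0 -0.2 0 0 0 35 60;0 -0.2 0 0 0 70 60;0 -0.2 0 0 0 92 60;0 -0.2 0 0 0 104 60;0 -0.2 0 0 0 104 60;0 -0.2 0 0 0 104 60"

```text
t: 24.15
position: [0.4634, 0.1524, 0.0171]
tcp_rot: [[0.995, 0.098, 0.002], [0.098, -0.995, -0.002], [0.002, 0.002, -1.0]]
ft_force: [1.1, 0.4, -0.2]
grip_width: 0.0599
```

```bash
python3 st.py
```

```text
24.15 [0.4634 0.1524 0.0171] rack [-0.2165  0.0012] Frack [1.1568 0.3267] -0.2238879499998258 0.05985247641779842 [ 0.0145 -0.0586  0.0206]
go [ 0.1 -0.1 -0. ] [0. 0. 0.] yaw 5.64
```

Call:
servo_tool --rows "0 0 0 0 0 0 25;0 0 0 0 0 0 25;0 0 0 0 0 0 25;0 0 0 0 0 0 25;0 0 0 0 0 0 25"

```text
t: 24.65
position: [0.4644, 0.1527, 0.0186]
tcp_rot: [[0.995, 0.098, 0.005], [0.098, -0.995, -0.001], [0.005, 0.001, -1.0]]
ft_force: [-1.2, 0.4, 6.3]
grip_width: 0.0288
```

```bash
python3 st.py
```

```text
24.65 [0.4644 0.1527 0.0186] rack [-0.2155  0.0014] Frack [-1.1239  0.4924] 6.2884588493610405 0.02879802432740455 [0.038  0.0968 0.0083]
go [ 0.1 -0.3 -0. ] [0. 0. 0.] yaw 5.63
```

Call:
servo_tool --rows "0 -0.3 0 1 0 -2 25;0 -0.3 0 2 0 -2 25;0 -0.3 0 3 0 -2 25;0 -0.3 0 4 0 -2 25;0 -0.3 0 4 0 -2 25"

```text
t: 25.15
position: [0.4644, 0.1527, 0.0196]
tcp_rot: [[0.995, 0.097, -0.009], [0.097, -0.995, -0.003], [-0.009, 0.002, -1.0]]
ft_force: [-8.3, 1.8, -1.5]
grip_width: 0.0285
```

```bash
python3 st.py
```

```text
25.15 [0.4644 0.1527 0.0196] rack [-0.2155  0.0014] Frack [-8.0345  2.6302] -1.4937149050827174 0.028452916365963806 [0.4553 1.1052 0.0091]
go [ 0.1  0.5 -0.1] [0. 0. 0.] yaw 5.59
```

Call:
servo_tool --rows "0 0 0 3 -1 -1 25;0 0 0 3 -2 -1 25;0 0 0 3 -4 -1 25;0 0 0 3 -5 -1 25;0 0 0 3 -5 -1 25"

```text
t: 25.65
position: [0.4642, 0.153, 0.0197]
tcp_rot: [[0.995, 0.101, -0.015], [0.101, -0.995, -0.011], [-0.016, 0.01, -1.0]]
ft_force: [-2.7, -21.4, 0.8]
grip_width: 0.0288
```

```bash
python3 st.py
```

```text
25.65 [0.4642 0.153  0.0197] rack [-0.2157  0.0017] Frack [ -4.8225 -21.0208] 0.8160390542277021 0.028804120374423692 [-2.9692  0.06   -0.0933]
go [0.6 0.9 0.1] [0. 0. 0.] yaw 5.79
```

Call:
servo_tool --rows "0.6 0.9 0 2 1 0 25;0.6 0.9 0 4 1 -2 25;0.6 0.9 0 6 1 -3 25;0.6 0.9 0 7 1 -3 25;0.6 0.9 0 7 1 -3 25"

```text
t: 26.15
position: [0.4645, 0.1511, 0.0208]
tcp_rot: [[0.995, 0.101, -0.016], [0.101, -0.995, -0.003], [-0.016, 0.002, -1.0]]
ft_force: [-12.6, -1.4, -0.9]
grip_width: 0.0286
```

```bash
python3 st.py
```

```text
26.15 [0.4645 0.1511 0.0208] rack [-0.2156 -0.0002] Frack [-12.698   -0.1622] -0.8807088837318493 0.028582184304985856 [-0.2688  1.7547 -0.0632]
go [0.1 0.9 0.1] [0. 0. 0.] yaw 5.77
```

Call:
servo_tool --rows "0 0.5 0 4 -1 -2 25;0 0.5 0 4 -2 -2 25;0 0.5 0 4 -3 -2 25;0 0.5 0 4 -3.5 -2 25;0 0.5 0 4 -3.5 -2 25"

```text
t: 26.65
position: [0.464, 0.1529, 0.0215]
tcp_rot: [[0.995, 0.1, -0.016], [0.1, -0.995, -0.007], [-0.017, 0.005, -1.0]]
ft_force: [-7.7, -6.1, -1.0]
grip_width: 0.0287
```

```bash
python3 st.py;  python3 -c "
from h import *
p,d=snap('side','s18')
p,d=snap('top','t18');cv2.imwrite('pics/t18c.png',cv2.resize(p[120:220,150:260],(660,600),interpolation=cv2.INTER_CUBIC))
"; python3 tray.py side s18
```

```text
26.65 [0.464  0.1529 0.0215] rack [-0.2159  0.0017] Frack [-8.2742 -5.293 ] -1.0132623939238015 0.028748472384168992 [-0.8814  0.9997 -0.3145]
go [0.3 1.  0.1] [0. 0. 0.] yaw 5.74
side front edge slope deg -0.3978701516682731 x at y=0 -0.20419246139564376 28
side right edge slope deg -0.6427141570123348 y mid -0.12960772792022798 27
```

Call:
servo_tool --rows "0 0 0 1 -0.5 0 40;0 0 0 1 -0.5 0 60;0 0 0 0 0 0 60;0 0 0 0 0 0 60;0 0 0 -2 0 -30 60;0 0 0 -2 0 -70 60;0 0 0 -10 0 -120 70;0 0 0 -20 0 -170 80"

```text
t: 27.55
position: [0.4472, 0.1521, 0.1921]
tcp_rot: [[0.995, 0.1, -0.016], [0.1, -0.995, -0.006], [-0.016, 0.005, -1.0]]
ft_force: [1.6, 1.0, -1.0]
grip_width: 0.08
```

```bash
python3 -c "
from h import *
go(.4628,-.3595,.24,5.65)"
```

```text
go [0.3 0.9 0.1] [-36.4 510.8 -44.9] yaw 5.73
```

Call:
servo_tool --rows "0.3 0.9 0 -5 50 -20 85;0.3 0.9 0 -10 100 -30 85;0.3 0.9 0 -15 150 -30 85;0.3 0.9 0 -20 200 -30 85;0.3 0.9 0 -25 250 -30 85;0.3 0.9 0 -30 300 -30 85;0.3 0.9 0 -33 350 -20 85;0.3 0.9 0 -36 390 -10 85"

```text
t: 28.35
position: [0.4509, -0.242, 0.2053]
tcp_rot: [[0.995, 0.099, 0.002], [0.099, -0.995, -0.001], [0.002, 0.001, -1.0]]
ft_force: [1.3, 0.6, 0.0]
grip_width: 0.0852
```

```bash
python3 -c "
from h import *
go(.4628,-.3595,.195,5.65)
p,d=snap('side','s19');cv2.imwrite('pics/s19c.png',cv2.resize(p[110:210,250:370],(720,600),interpolation=cv2.INTER_CUBIC))
p,d=snap('top','t19');cv2.imwrite('pics/t19c.png',cv2.resize(p[120:220,150:260],(660,600),interpolation=cv2.INTER_CUBIC))
"; python3 tray.py side s19 top t19
```

```text
go [ 0.1 -0.1  0.1] [1.000e-01 1.181e+02 1.040e+01] yaw 5.71
side front edge slope deg 0.03064817299326371 x at y=0 -0.20357635240117186 27
side right edge slope deg -0.5202999346246403 y mid -0.1300642806267807 27
top front edge slope deg -0.37203085326225765 x at y=0 -0.21066715457190727 31
top right edge slope deg 0.07870294433644513 y mid -0.11918106430606433 27
```

View pics/t19c.png

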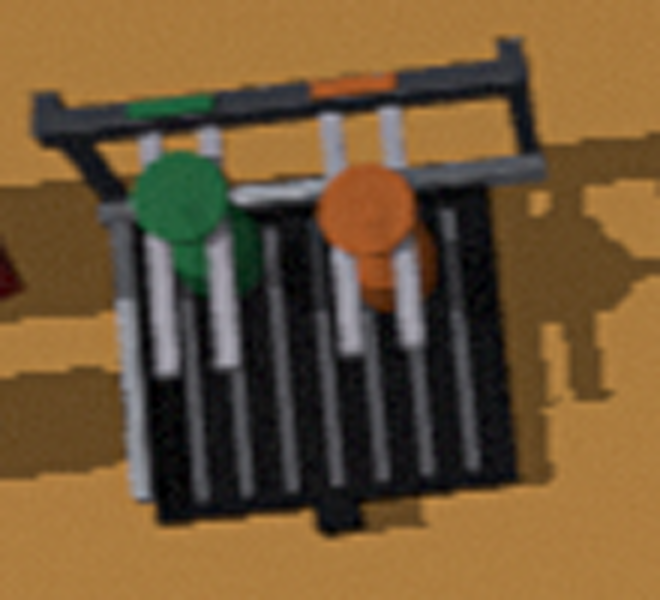

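View pics/s19c.png

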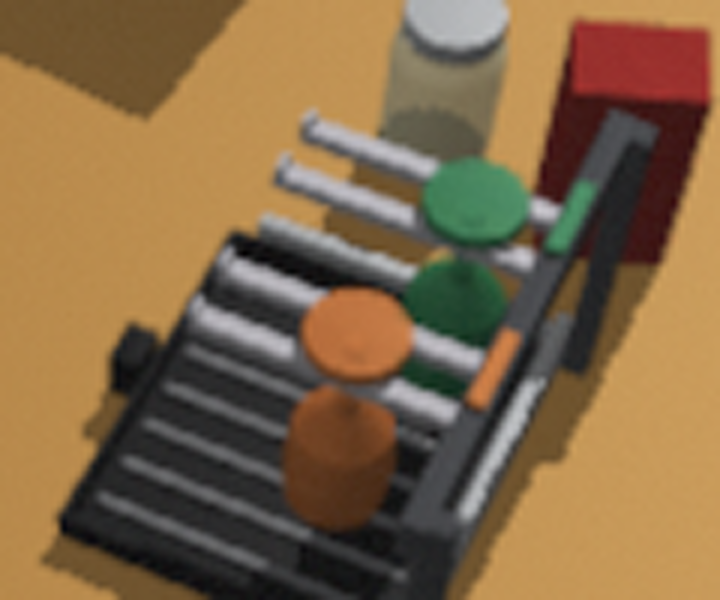

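Tray is seated, with the front edge square and no visible gap at either fence. Now the last green, whose foot is at side 800-px (277,417).

Call:
servo_tool --rows "0 0 0 0 30 0 85;0 0 0 0 60 0 85;0 0 0 0 90 0 85;0 0 0 0 110 5 85;0 0 0 0 118 10 85;0 0 0 0 118 10 85;0 0 0 0 118 10 85"

```text
t: 29.15
position: [0.4611, -0.3605, 0.193]
tcp_rot: [[0.995, 0.095, -0.003], [0.095, -0.996, 0.0], [-0.003, -0.001, -1.0]]
ft_force: [-0.1, -0.1, 0.4]
grip_width: 0.085
```

```bash
python3 -c "
from h import *
go(.4628,-.3595,.1245,5.65)
p,d=snap('side','s20');cv2.imwrite('pics/s20c.png',cv2.resize(p[190:310,110:260],(750,600),interpolation=cv2.INTER_CUBIC))
"
```

```text
go [-0.   0.1 -0.2] [ 2.  -0.8 68.5] yaw 5.44
```

View pics/s20c.png

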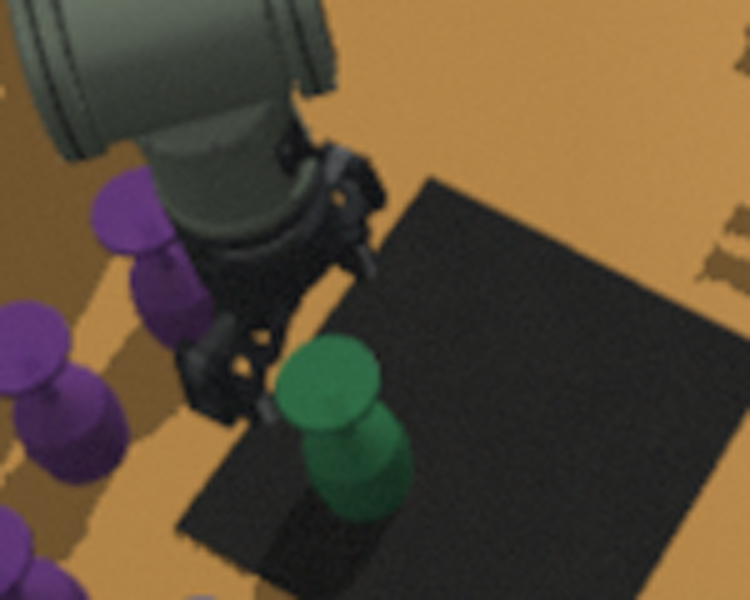

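Call:
servo_tool --rows "0 0 -0.2 2 -1 15 85;0 0 -0.2 2 -1 35 85;0 0 -0.2 2 -1 52 85;0 0 -0.2 2 -1 64 85;0 0 -0.2 2 -1 68.5 85;0 0 -0.2 2 -1 68.5 85"

```text
t: 29.8
position: [0.4629, -0.3588, 0.1247]
tcp_rot: [[0.995, 0.099, -0.003], [0.099, -0.995, 0.0], [-0.002, -0.001, -1.0]]
ft_force: [-0.6, -0.6, 0.4]
grip_width: 0.0849
```

Call:
servo_tool --rows "0 0 0 0 0 0 52;0 0 0 0 0 0 52;0 0 0 0 0 0 52;0 0 0 0 0 0 52;0 0 0 0 0 0 52"

```text
t: 30.3
position: [0.4636, -0.3595, 0.1261]
tcp_rot: [[0.995, 0.099, -0.0], [0.099, -0.995, -0.001], [-0.0, 0.001, -1.0]]
ft_force: [-0.4, 0.1, 5.5]
grip_width: 0.056
```

```bash
python3 st.py
```

```text
30.3 [ 0.4636 -0.3595  0.1261] rack [-0.2667 -0.5082] Frack [-0.3713  0.1148] 5.529445559622102 0.056031177669012104 [0.152  0.1001 0.0443]
go [0.1 0.  0. ] [0. 0. 0.] yaw 5.67
```

Call:
servo_tool --rows "0 0 0 0 0 -15 52;0 0 0 0 0 -35 52;0 0 0 0 0 -55 52;0 0 0 0 0 -70 52;0 0 0 0 0 -70 52"

```text
t: 30.8
position: [0.4645, -0.36, 0.1981]
tcp_rot: [[0.995, 0.099, 0.003], [0.099, -0.995, -0.004], [0.003, 0.004, -1.0]]
ft_force: [-0.2, -0.7, -2.6]
grip_width: 0.0555
```

```bash
python3 st.py; python3 -c "
from h import *
gor(-.25,.055,.195,off=(.0012,-.0024))
p,d=snap('side','s21');cv2.imwrite('pics/s21c.png',cv2.resize(p[190:310,110:260],(750,600),interpolation=cv2.INTER_CUBIC))
"
```

```text
30.8 [ 0.4645 -0.36    0.1981] rack [-0.2659 -0.5088] Frack [-0.2523 -0.7164] -2.5558666362675355 0.055548085446626864 [ 0.0096  0.0264 -0.0276]
go [ 0.3 -0.2  0. ] [0. 0. 0.] yaw 5.67
go [ 0.3 -0.2  0. ] [  15.1 -565.8    0.6] yaw 5.67
```

View pics/s21c.png

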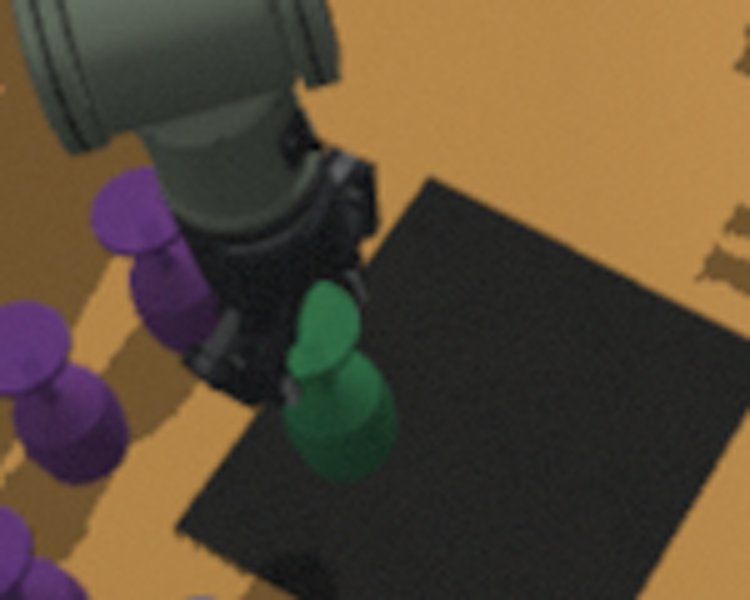

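Call:
servo_tool --rows "0 0 0 3 -25 0 52;0 0 0 6 -60 0 52;0 0 0 9 -105 0 52;0 0 0 10 -150 0 52;0 0 0 10 -198 0 52;0 0 0 10 -246 0 52;0 0 0 10 -294 0 52;0 0 0 10 -340 0 52"

```text
t: 31.65
position: [0.4387, -0.0183, 0.1945]
tcp_rot: [[0.995, 0.098, -0.002], [0.098, -0.995, -0.002], [-0.002, 0.002, -1.0]]
ft_force: [0.3, 0.1, -1.1]
grip_width: 0.0557
```

```bash
python3 -c "
from h import *
gor(-.25,.055,.195,off=(.0012,-.0024))"
```

```text
go [0.1 0.1 0. ] [   7.  -223.2   -0.9] yaw 5.65
```

Call:
servo_tool --rows "0 0 0 1 -40 -1 52;0 0 0 3 -80 -1 52;0 0 0 5 -120 -1 52;0 0 0 6 -160 -1 52;0 0 0 7 -195 -1 52;0 0 0 7 -215 -1 52;0 0 0 7 -223 -1 52;0 0 0 7 -223 -1 52"

```text
t: 32.45
position: [0.423, 0.2045, 0.1941]
tcp_rot: [[0.995, 0.1, -0.003], [0.1, -0.995, -0.003], [-0.004, 0.003, -1.0]]
ft_force: [-0.1, -1.3, -1.5]
grip_width: 0.056
```

```bash
python3 -c "
from h import *
p,d=snap('side','s22')
gor(-.108,.055,.195,off=(.0012,-.0024))"
python3 ov.py s22 -.25 .055 .219 "(240,100,130,120)" s22d
```

```text
go [0.2 0.2 0. ] [142.5  -0.6  -1.2] yaw 5.69
```

View pics/s22d.png

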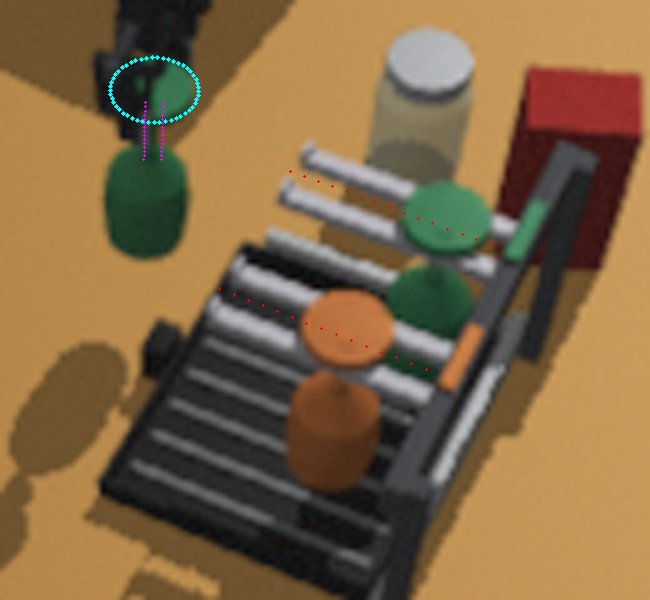

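```bash
python3 -c "
from h import *
for u,v in((447,217),(348,327)): print(torack(hit('side',240+u/5-.5,100+v/5-.5,.2))+[0,.0005])"
```

```text
[-0.04212985  0.05579593]
[-0.06383487 -0.05381413]
```

Call:
servo_tool --rows "0 0 0 15 -0.5 -1 52;0 0 0 35 -0.5 -1 52;0 0 0 60 -0.5 -1 52;0 0 0 85 -0.5 -1 52;0 0 0 105 -0.5 -1 52;0 0 0 115 -0.5 -1 52;0 0 0 120 -0.5 -1 52;0 0 0 120 -0.5 -1 52"

```text
t: 33.3
position: [0.5429, 0.2155, 0.1945]
tcp_rot: [[0.995, 0.098, -0.004], [0.098, -0.995, -0.004], [-0.004, 0.003, -1.0]]
ft_force: [-0.1, -0.1, -1.6]
grip_width: 0.0558
```

```bash
python3 st.py;python3 -c "
from h import *
p,d=snap('side','s23')
gor(-.11,.055,.195,off=(.0012,-.0024))"
python3 ov.py s23 -.13 .055 .219 "(240,100,130,120)" s23d
```

```text
33.3 [0.5429 0.2155 0.1945] rack [-0.1312  0.0562] Frack [-0.0753 -0.1145] -1.570600296525216 0.05583452978493022 [ 0.0104  0.0417 -0.0135]
go [ 0.2  0.2 -0. ] [0. 0. 0.] yaw 5.63
go [0.2 0.3 0. ] [20.9 -0.6 -0.4] yaw 5.66
```

View pics/s23d.png

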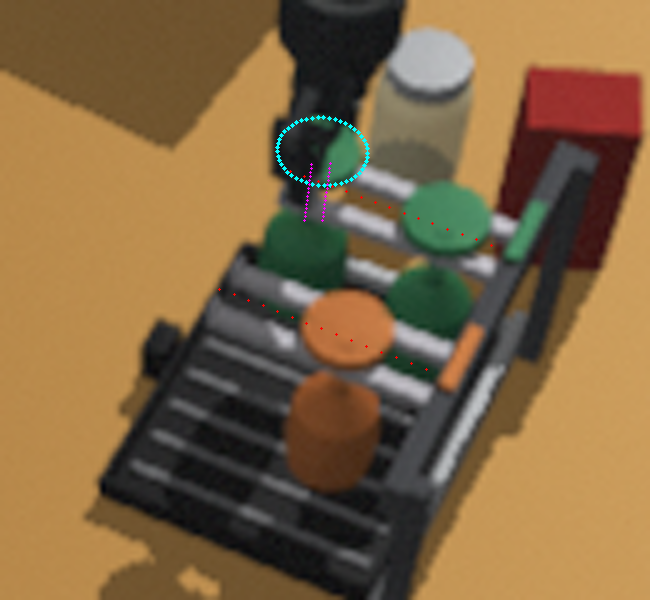

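Call:
servo_tool --rows "0 0 0 5 -0.5 0 52;0 0 0 11 -0.5 0 52;0 0 0 17 -0.5 0 52;0 0 0 20 -0.5 0 52;0 0 0 20 -0.5 0 52;0 0 0 20 -0.5 0 52"

```text
t: 33.95
position: [0.562, 0.2181, 0.1945]
tcp_rot: [[0.995, 0.099, -0.004], [0.099, -0.995, -0.004], [-0.005, 0.003, -1.0]]
ft_force: [-0.2, 0.8, -1.3]
grip_width: 0.0558
```

```bash
python3 st.py;python3 -c "
from h import *
gor(-.11,.055,.195,off=(.0012,-.0024))"
```

```text
33.95 [0.562  0.2181 0.1945] rack [-0.112   0.0569] Frack [-0.084   0.8108] -1.2912401322157003 0.05578696436849107 [-0.0099  0.0067 -0.0206]
go [0.2 0.3 0. ] [0. 0. 0.] yaw 5.66
go [0.2 0.3 0. ] [ 1.  -0.1 -0.6] yaw 5.66
```

Call:
servo_tool --rows "0 0 0 0 0 6 52;0 0 0 0 0 11 52;0 0 0 0 0 15 52;0 0 0 0 0 18 52;0 0 0 0 0 19 52;0 0 0 0 0 19 52"

```text
t: 34.55
position: [0.5616, 0.218, 0.1762]
tcp_rot: [[0.995, 0.099, -0.004], [0.099, -0.995, -0.004], [-0.005, 0.003, -1.0]]
ft_force: [-3.2, -1.0, 4.1]
grip_width: 0.0561
```

```bash
python3 st.py
```

```text
34.55 [0.5616 0.218  0.1762] rack [-0.1123  0.0568] Frack [-3.2571 -0.6973] 4.076147930385669 0.05613040623057518 [-0.0603  0.3202  0.0238]
go [0.2 0.3 0. ] [0. 0. 0.] yaw 5.66
```

Resting (+5 N). Release, rise, retreat.

Call:
servo_tool --rows "0 0 0 0 0 0 60;0 0 0 0 0 0 70;0 0 0 0 0 0 78;0 0 0 0 0 0 78;0 0 0 0 0 -30 78;0 0 0 0 0 -60 78;0 0 0 0 0 -85 78;0 0 0 0 0 -85 78"

```text
t: 35.35
position: [0.5638, 0.219, 0.2652]
tcp_rot: [[0.995, 0.099, 0.003], [0.099, -0.995, -0.001], [0.003, 0.001, -1.0]]
ft_force: [-0.4, 0.6, -0.1]
grip_width: 0.0781
```

Call:
servo_tool --rows "0 0 0 -50 0 0 70;0 0 0 -100 0 0 60;0 0 0 -140 30 0 60;0 0 0 -150 80 0 60;0 0 0 -150 130 0 60;0 0 0 -150 180 0 60;0 0 0 -150 230 0 60;0 0 0 -150 280 0 60"

```text
t: 36.15
position: [0.4414, -0.0753, 0.2642]
tcp_rot: [[0.995, 0.099, 0.002], [0.099, -0.995, -0.001], [0.002, 0.001, -1.0]]
ft_force: [1.3, 0.9, -0.3]
grip_width: 0.0604
```

Call:
servo_tool --rows "0 0 0 -20 50 0 60;0 0 0 -30 100 0 60;0 0 0 -30 140 0 60;0 0 0 -30 140 0 60;0 0 0 -30 140 0 60"

```text
t: 36.65
position: [0.4247, -0.218, 0.2629]
tcp_rot: [[0.995, 0.096, 0.0], [0.096, -0.995, 0.001], [0.0, -0.001, -1.0]]
ft_force: [-0.4, 0.4, 0.1]
grip_width: 0.0603
```

```bash
python3 st.py; python3 -c "
from h import *
p,d=snap('side','s24');cv2.imwrite('pics/s24c.png',cv2.resize(p[100:220,240:370],(650,600),interpolation=cv2.INTER_CUBIC))
p,d=snap('top','t24');cv2.imwrite('pics/t24c.png',cv2.resize(p[120:220,150:260],(660,600),interpolation=cv2.INTER_CUBIC))
"; python3 tray.py side s19 side s24 top t19 top t24
```

```text
36.65 [ 0.4247 -0.218   0.2629] rack [-0.2915 -0.3636] Frack [-0.3271  0.4039] 0.14436500453147233 0.060252917954205364 [-0.0323  0.0173 -0.0023]
go [-0.1 -0.  -0.1] [0. 0. 0.] yaw 5.52
side front edge slope deg 0.03064817299326371 x at y=0 -0.20357635240117186 27
side right edge slope deg -0.5202999346246403 y mid -0.1300642806267807 27
side front edge slope deg 0.04060372958870204 x at y=0 -0.2035956109971179 27
side right edge slope deg -0.4737330892105074 y mid -0.13023252745306407 26
top front edge slope deg -0.37203085326225765 x at y=0 -0.21066715457190727 31
top right edge slope deg 0.07870294433644513 y mid -0.11918106430606433 27
top front edge slope deg -0.410935825048808 x at y=0 -0.2106240873435546 28
top right edge slope deg -0.20987371156756102 y mid -0.11901098901098904 27
```

View pics/s24c.png

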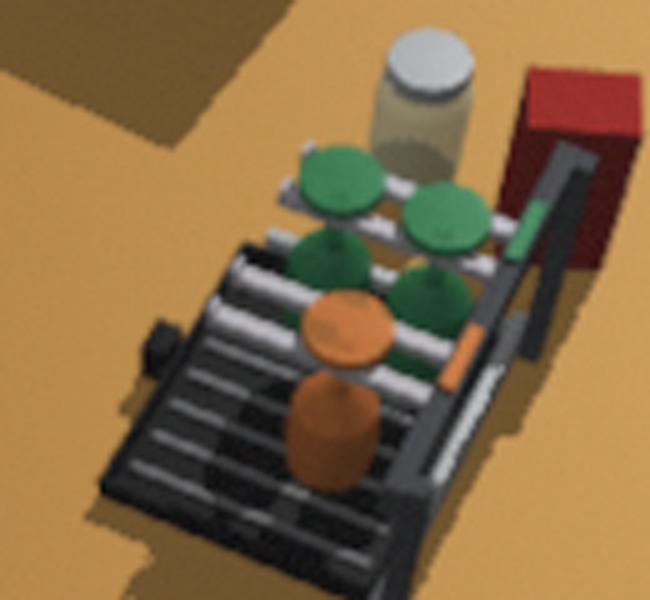

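View pics/t24c.png

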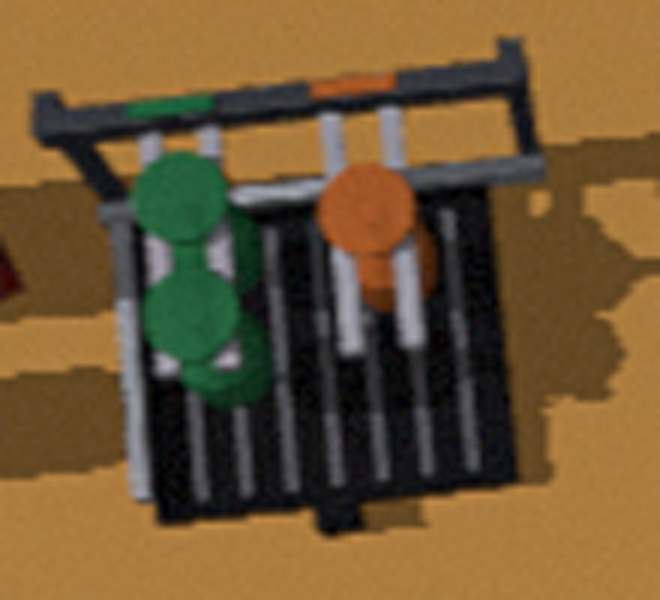

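All three are hung and the tray is unchanged since it was reseated. I'll hold a moment and take one last wide look for a late knock.

Call:
servo_tool --rows "0 0 0 -10 20 0 60;0 0 0 -10 20 0 60;0 0 0 -10 20 0 60;0 0 0 -10 20 0 60;0 0 0 -10 20 0 60;0 0 0 -10 20 0 60;0 0 0 -10 20 0 60;0 0 0 -10 20 0 60"

```text
t: 37.55
position: [0.4171, -0.2373, 0.2634]
tcp_rot: [[0.995, 0.1, 0.001], [0.1, -0.995, 0.001], [0.001, -0.001, -1.0]]
ft_force: [-0.5, -0.4, -0.5]
grip_width: 0.0599
```

Call:
servo_tool --rows "0 0 0 0 0 0 60;0 0 0 0 0 0 60;0 0 0 0 0 0 60;0 0 0 0 0 0 60;0 0 0 0 0 0 60;0 0 0 0 0 0 60;0 0 0 0 0 0 60;0 0 0 0 0 0 60"

```text
t: 38.35
position: [0.4171, -0.2373, 0.2634]
tcp_rot: [[0.995, 0.1, 0.001], [0.1, -0.995, 0.001], [0.001, -0.001, -1.0]]
ft_force: [0.4, -0.2, 0.2]
grip_width: 0.0597
```

```bash
python3 -c "
from h import *
for n in('side','top'):
    p,d=snap(n,n+'25');cv2.imwrite('pics/'+n+'25b.png',cv2.resize(p,(800,600)))
print(get_state()['t'])
"; python3 tray.py side side25 top top25
```

```text
38.45
side front edge slope deg 0.05946151729323392 x at y=0 -0.20365256840582116 27
side right edge slope deg -0.963403245703547 y mid -0.1300571748878923 19
top front edge slope deg -0.3455589278516611 x at y=0 -0.21045591217705673 31
top right edge slope deg 0.15740559167320026 y mid -0.11901027676027676 27
```

View pics/side25b.png

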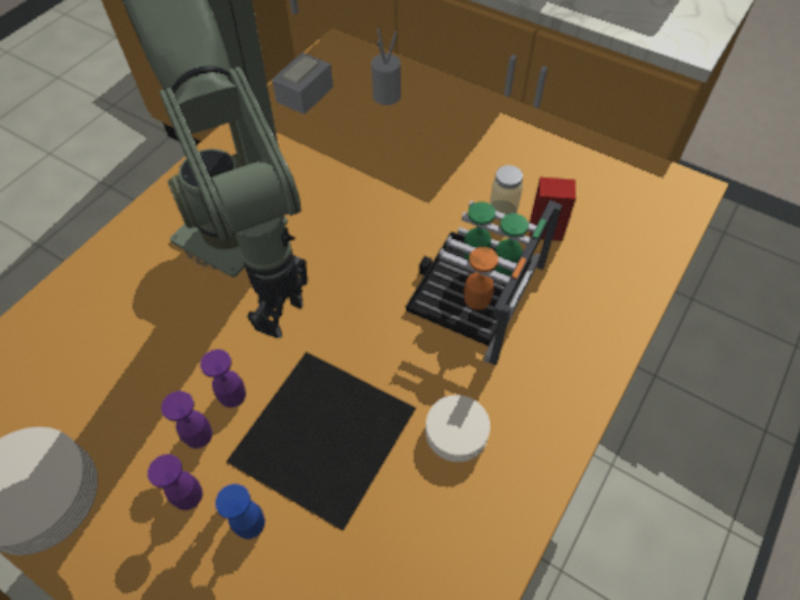

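The mat is empty. Two greens hang on the left and one amber on the right. Look-alikes and bystanders are where they started, and the tray is steady in its corner. Handing in.

```bash
python3 -c "
from workcell import *
print(sign_off())"
```

```text
the job is handed in; nothing more can be done
None
```

The job is handed in at about 38 s, but the tray was probably about 5 mm short of the back fence when I hung the amber goblet. It was flush by the end.

- **Goblets:** Three were on the mat. Both green ones hang in the left channel, with axes about 42 and 110 mm in front of the beam. The amber one hangs in the right channel, about 64 mm in front. All feet rest on both rails behind the lips, and nothing was tipped.
- **Tray:** My first push seems to have stopped on friction, because the gripper was pressing down on the tab. I took that for contact with the back fence. While I was hanging the first green goblet, the tray moved back about 5 mm by itself, probably the knock. I then gripped the tab again and pushed it against both fences, feeling about 8 N at the back and 5 N at the left before letting go.
- **Last checks:** The tray had not moved since I reseated it. Its front edge is square to within about 0.4°. The cameras disagree by about 7 mm on where that edge lies (−203.7 mm from the side, −210.5 mm from the top, nominal −205), so "flush" rests mainly on the contact forces. The right-edge fits were noisy, from −1.0° to +0.2°. The saucers, jar, tin and the blue and purple goblets look untouched.

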